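# Ready the portioning scale after its weight check

### The job

The scale check is done: first put every check weight standing on the scale's deck away in its own size-matched recess of the plywood block, upright and fully down. Then fit the two-cup plate on the empty deck, sliding it until its two holes drop over the locating pins and it lies flush on the deck. Last, press the scale's keys fully, one at a time, letting each spring back: the round key, then the square key, then the long bar key; leave the cups of stones undisturbed.

Things in the scene. Friction and masses are not known exactly. Their poses are not given: they have to be found in the camera images.
- station: bench portioning scale, fixed, grey housing 310 x 260 mm (x by y), about 40 mm high. Origin at table level under the centre of its steel deck; +x points away from the key strip, +y along the deck's long side. The deck is a flat 220 x 250 mm (x by y) steel surface 40 mm above the table, reaching from 95 mm on the -x side of the origin to 125 mm on the +x side; the key strip (top 37 mm above the table) lies on the -x side of it, nearest the robot.
- deck_centre (a point): centre of the deck's top surface, 40 mm above the table, axes as the station. The check weights stand around it at the start; the plate's origin belongs here.
- pin0 (a point): foot (on the deck surface) of the locating pin at station x -42, y -100 mm. Pins are 10 mm across and 13 mm tall: 7 mm straight, then a cone to 5 mm across.
- pin1 (a point): foot of the other, equal locating pin, at station x +42, y +100 mm.
- plate: loose two-cup plate, aluminium, 110 x 230 x 6 mm (x by y by z), 0.45 kg, lying flat on the table beside the scale at the start. Origin: centre of its underside. Two 12.5 mm locating holes at its x -42, y -100 and x +42, y +100 mm; two 70 mm cup openings at y -68 and y +68 mm. A black grip bar stands on its middle: 14 mm thick (x), 50 mm long (y), its top 42 mm above the underside. It fits the pins equally well turned by half a turn.
- rack: plywood storage block, fixed, 164 x 190 x 25 mm (x by y by z), origin under its centre; five round recesses in rows of three and two, 12 mm deep, each 4 mm wider than its own weight, each beside a paper label with 1 to 5 dots. It lies on one side of the scale, the plate on the other.
- weight_1: loose brass check weight with 1 dot on its knob, may be absent: body 26 mm across and 22 mm high, on it a plain knob 20 mm across and 30 mm tall (total height 52 mm); origin at the centre of its underside, z up. Stands on the scale's deck at the start.
- slot_1 (a point): centre of the floor of the recess that belongs to weight_1 (1 dot on its label, 30 mm across), 13 mm above the table, 12 mm below the block's top; at rack x -36, y -62 mm.
- weight_2: loose brass check weight with 2 dots on its knob, may be absent: body 32 mm across and 25 mm high, on it a plain knob 20 mm across and 30 mm tall (total height 55 mm); origin at the centre of its underside, z up. Stands on the scale's deck at the start.
- slot_2 (a point): centre of the floor of the recess that belongs to weight_2 (2 dots on its label, 36 mm across), 13 mm above the table, 12 mm below the block's top; at rack x -36, y 0 mm.
- weight_3: loose brass check weight with 3 dots on its knob, may be absent: body 38 mm across and 28 mm high, on it a plain knob 20 mm across and 30 mm tall (total height 58 mm); origin at the centre of its underside, z up. Stands on the scale's deck at the start.
- slot_3 (a point): centre of the floor of the recess that belongs to weight_3 (3 dots on its label, 42 mm across), 13 mm above the table, 12 mm below the block's top; at rack x -36, y +62 mm.
- weight_4: loose brass check weight with 4 dots on its knob, may be absent: body 44 mm across and 31 mm high, on it a plain knob 20 mm across and 30 mm tall (total height 61 mm); origin at the centre of its underside, z up. Stands on the scale's deck at the start.
- slot_4 (a point): centre of the floor of the recess that belongs to weight_4 (4 dots on its label, 48 mm across), 13 mm above the table, 12 mm below the block's top; at rack x +36, y -40 mm.
- weight_5: loose brass check weight with 5 dots on its knob, may be absent: body 50 mm across and 34 mm high, on it a plain knob 20 mm across and 30 mm tall (total height 64 mm); origin at the centre of its underside, z up. Stands on the scale's deck at the start.
- slot_5 (a point): centre of the floor of the recess that belongs to weight_5 (5 dots on its label, 54 mm across), 13 mm above the table, 12 mm below the block's top; at rack x +36, y +40 mm.
- key_square (a joint): white spring key: square key, 26 x 26 mm, at the strip's +y end. 0 is up, 0.006 m is fully down; it counts as pressed beyond 0.004; about 5 N fully down, springs back by itself.
- key_square_top (a point): centre of the top face of the square key, about 46 mm above the table (9 mm above the strip) when up.
- key_bar (a joint): white spring key: long bar key, 16 x 48 mm (x by y), in the middle of the strip. 0 is up, 0.006 m is fully down; it counts as pressed beyond 0.004; about 5 N fully down, springs back by itself.
- key_bar_top (a point): centre of the top face of the bar key, about 46 mm above the table (9 mm above the strip) when up.
- key_round (a joint): white spring key: round key, 25 mm across, at the strip's -y end. 0 is up, 0.006 m is fully down; it counts as pressed beyond 0.004; about 5 N fully down, springs back by itself.
- key_round_top (a point): centre of the top face of the round key, about 46 mm above the table (9 mm above the strip) when up.
- cup_a: bystander: white measuring cup filled with stones, 72 mm across, 110 mm tall, origin at the centre of its underside; leave alone.
- cup_b: bystander: white measuring cup filled with stones, 72 mm across, 110 mm tall, origin at the centre of its underside; leave alone.
Not all that is in view belongs to the job. What is shaped like the weight_2 but green or purple is not meant.

How it is judged (in metres and radians):
On the way, in this order (a step that is already met when the one before it is completed fails the run):
1. every check weight present is upright and fully down in its own recess (horizontal distance between weight_1 and slot_1 below 0.005 m and z of weight_1 in the frame of slot_1 below 0.004 m and angle between each of weight_1, weight_2, weight_3, weight_4, weight_5's own z axis and vertical below 0.12 rad and horizontal distance between weight_2 and slot_2 below 0.005 m and z of weight_2 in the frame of slot_2 below 0.004 m and horizontal distance between weight_3 and slot_3 below 0.005 m and z of weight_3 in the frame of slot_3 below 0.004 m and horizontal distance between weight_4 and slot_4 below 0.005 m and z of weight_4 in the frame of slot_4 below 0.004 m and horizontal distance between weight_5 and slot_5 below 0.005 m and z of weight_5 in the frame of slot_5 below 0.004 m), for 0.2 s.
2. the plate lies flush on the deck with its holes over both pins (horizontal distance between plate and deck_centre below 0.004 m and z of plate in the frame of deck_centre below 0.0025 m and angle between the x axis of plate and the x axis of station, either way round below 0.04 rad and angle between plate's own z axis and vertical below 0.02 rad), for 0.2 s.
3. the round key is pressed, the other two up (value of joint key_round above 0.004 m and value of joint each of key_square, key_bar below 0.002 m), for 0.05 s.
4. the square key is pressed, the other two up (value of joint key_square above 0.004 m and value of joint each of key_round, key_bar below 0.002 m), for 0.05 s.
5. the bar key is pressed, the other two up (value of joint key_bar above 0.004 m and value of joint each of key_round, key_square below 0.002 m), for 0.05 s.
At the end, for the whole second after the job is handed in: Each weight present upright in its own recess (5 mm of centre, under 4 mm above its floor, tilt under 0.12 rad); plate over both pins, within 4 mm of deck centre, 2.5 mm of its surface, 0.04 rad of square, level within 0.02 rad; keys up; all at rest (all of step 1 and all of step 2 and linear speed of each of weight_1, weight_2, weight_3, weight_4, weight_5, plate below 0.02 m/s and value of joint each of key_round, key_square, key_bar below 0.002 m); the robot touches nothing.
It fails at once if two keys are down at the same time (value of joint each of key_round, key_square above 0.004 m or value of joint each of key_square, key_bar above 0.004 m or value of joint each of key_round, key_bar above 0.004 m).
It fails at once if a key is pressed while the plate is not yet on the scale (horizontal distance between plate and deck_centre above 0.12 m and value of joint any of key_round, key_square, key_bar above 0.004 m).
It fails at once if a cup of stones is pushed more than 30 mm or tipped (distance of any of cup_a, cup_b from where it was at the start of the episode above 0.03 m or angle between any of cup_a, cup_b's own z axis and vertical above 0.35 rad).
Of weight_1, weight_2, weight_3, weight_4, weight_5 only 3 to 5 are there at a start; the rules pass over those that are not, and their reading is None.
At some moment in a run one of weight_1, weight_2, weight_3, weight_4, weight_5, plate may be knocked a few centimetres aside while the robot is not near it.
It also fails if it takes over 210 s, if anything falls off the work surface, if the arm or the gripper's body presses on something with over 40 N, if the wrist force passes 120 N, or if a joint passes its speed limit or range.

### The arm

A 6-joint arm with a two-finger parallel gripper is mounted at the origin on the work surface. World frame = base frame: x ahead of the robot, y to its left, z up, the work surface at z = 0. Lengths are in mm, angles in rad, forces in N, time in s.
With the tool pointing down it reaches from about 375 to 750 mm from the base axis. Payload 9 kg.
Tool frame: the origin (TCP) lies midway between the tips of the shut fingers; the grasp point (between the pads) lies 19 mm behind it; z points along the fingers, y is the direction in which the jaws open and shut (so a half turn about z gives the same grasp; the last joint's range is limited). The gripper opens to 85 mm and grips with 20 to 120 N. Pads are 22 mm wide; open, the fingers measure 114 mm over their backs; the gripper's body (76 mm by 85 mm) begins 54 mm behind the grasp point. The pads swing forward as they close: fully open they stand 13 mm farther back than shut.
Start: joints at [1.078, 0.104, 0.097, 1.564, 0, 1.353], TCP at [162.816, 577.518, 231.331] pointing down, gripper open.
Joint ranges: [-2.99, 2.99], [-0.84, 1.86], [-1.1, 1.16], [-1.84, 2.11], [-1.51, 1.56], [-3.14, 3.14]. Speed limits (rad/s): [2.22, 2.22, 2.57, 3.14, 3.14, 3.14].

### API

Orientations are given as a unit quaternion [w, x, y, z].
In Python, from bench import monitor, snapshot, get_calibration, ctrl gives the robot as it stands.
- The arm moves only by the tool drive_tool, never from a script. Its arguments are lists of equal length, an entry for each row: "rot": the turn, a rotation vector about the tool's x, y, z in degrees, a list of three; "translation": the shift along the tool's x, y, z in m, a list of three; "jaw": the finger opening in m, from 0 to 0.0854. A call has 1 to 12 rows; each row is the pose to reach, as a shift and turn from the pose commanded when the call began, along the tool's axes at that moment; what a row does not reach only later rows make up. A row lasts 1/8 s, in which the tool goes at most 62.5 mm and 10.7 degrees, less where a joint would pass 70% of its speed; a pose out of reach is approached as far as the arm can. A call with a gripper value outside its range is refused whole. The fingers move at their own pace and stop on an object; "squeeze" is the grip in N (left out, the last holds). Time passes only in rows, so rows that repeat a pose let the fingers close. It gives the time, the measured TCP pose, the force and the opening at its end, in the units of the state.
- monitor.read_state(): the state, without advancing time (a new reading comes with each control period).
- snapshot(name): name is "scene" or "top" or "wrist"; returns the picture (480x640x3 uint8, red, green, blue); there is no depth.
- get_calibration(name): a dict with "K" (3x3 intrinsics, pixels), "xyz" and "orientation" of the camera in the world; the wrist camera has in their place "tool_from_camera" (4x4, takes a point from camera to tool coordinates, whose origin is the TCP and whose axes are the flange's). Camera axes: x right, y up, looking along -z (the intrinsics and any distortion apply to the point x, -y, -z); pixel columns grow to the right and rows downward; lengths in mm; the calibration is good to about 2 mm. The wrist camera is an equidistant fisheye: a pixel r from the principal point sees the ray r / f radians off the axis. A picture is of the moment at which its call begins: read the wrist's pose just before it. get_calibration takes no time and is no camera call.
- ctrl.hand_in(): hands the job in, once; it reports no verdict.
The state is a dict: "clock": time; "q": joint angles; "qd": joint speeds; "tau": joint torques, N m; "position": TCP position; "orientation": TCP orientation; "wrist_force": force on the tool from outside, world axes, zero at the start; "torque": the same for the moment, N m; "gripper_width": finger opening in mm.
Only numpy, scipy, OpenCV 4.12 (cv2) and the standard library are available. Lean on these libraries where they do the work, as an engineer would, in place of code of your own. Each camera call takes 0.05 s, during which the arm holds its last target.

## Working session

There is one attempt and no reset: what is moved stays moved. The work goes in short steps, Python scripts to look and compute and a tool call to move; the robot and the scene stay as the last step left them, time stands still between calls to the robot, and variables do not carry over. Pictures are saved under pics/ and viewed, and the job is handed in when it is done.

Besides the shell and the picture viewer there is one more tool, called by a JSON object that holds its "op" and its "data", one argument or row to a line. drive_tool: Moves the arm, as the interface text tells. Its arguments: {"type":"object","properties":{"rot":{"type":"array"},"translation":{"type":"array"},"jaw":{"type":"array"},"squeeze":{"type":"number"}},"required":["rot","translation","jaw"]}

```bash
ls; mkdir -p pics; python3 - <<'E'
from bench import monitor, snapshot, get_calibration, ctrl
import cv2,json
print(monitor.read_state())
for n in ["scene","top","wrist"]:
    im=snapshot(n); cv2.imwrite(f"pics/{n}0.png",im[:,:,::-1]); print(n,get_calibration(n))
E
```

```text
pics
{'clock': 0.0, 'q': array([1.07825621e+00, 1.04654889e-01, 9.64618478e-02, 1.56391383e+00,
       4.66124517e-06, 1.35311137e+00]), 'qd': array([-3.32618585e-04,  8.22443084e-04,  9.15813763e-04, -3.78324633e-05,
        9.71597922e-04,  9.77294104e-05]), 'tau': array([-9.18045080e-04, -5.56935918e+01,  5.03643715e+01,  1.73530681e-02,
       -3.30819585e-04,  1.91338358e-05]), 'position': array([162.66139078, 577.17878313, 230.54425305]), 'orientation': array([-2.30020062e-04,  1.36995374e-01,  9.90571471e-01, -6.13576095e-04]), 'wrist_force': array([-0.00092895, -0.21019383, -0.40245239]), 'torque': array([-0.03064932, -0.02392656,  0.016709  ]), 'gripper_width': 85.22135462648681}
scene {'K': array([[609.27876235,   0.        , 323.11563664],
       [  0.        , 609.27876235, 234.12821146],
       [  0.        ,   0.        ,   1.        ]]), 'xyz': array([1283.38027861, -368.63189739, 1077.17320548]), 'orientation': array([0.80759605, 0.27581871, 0.16443315, 0.49464572])}
top {'K': array([[452.85210203,   0.        , 321.16905226],
       [  0.        , 452.85210203, 241.28823669],
       [  0.        ,   0.        ,   1.        ]]), 'xyz': array([ 496.92733849,   -5.22353394, 1245.25558525]), 'orientation': array([-0.70277007, -0.04112281,  0.0281805 ,  0.70966823])}
wrist {'K': array([[371.64829954,   0.        , 319.22985047],
       [  0.        , 371.64829954, 236.39283438],
       [  0.        ,   0.        ,   1.        ]]), 'tool_from_camera': array([[-1.14050801e-03,  9.59866156e-01,  2.80456167e-01,
         7.13633459e+01],
       [ 9.99999310e-01,  1.17380677e-03,  4.92406063e-05,
        -2.84707214e-01],
       [-2.81936956e-04,  2.80456030e-01, -9.59866832e-01,
        -1.42522485e+02],
       [ 0.00000000e+00,  0.00000000e+00,  0.00000000e+00,
         1.00000000e+00]])}
```

View pics/scene0.png

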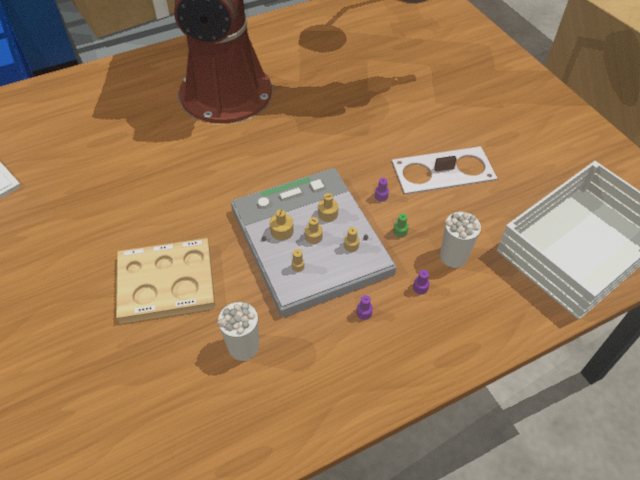

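View pics/top0.png

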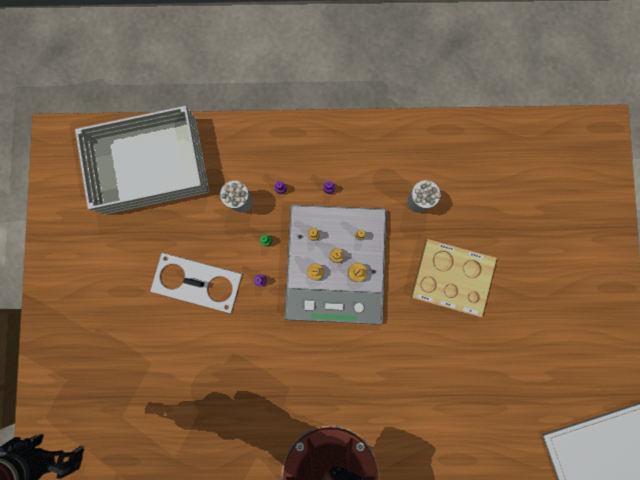

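View pics/wrist0.png

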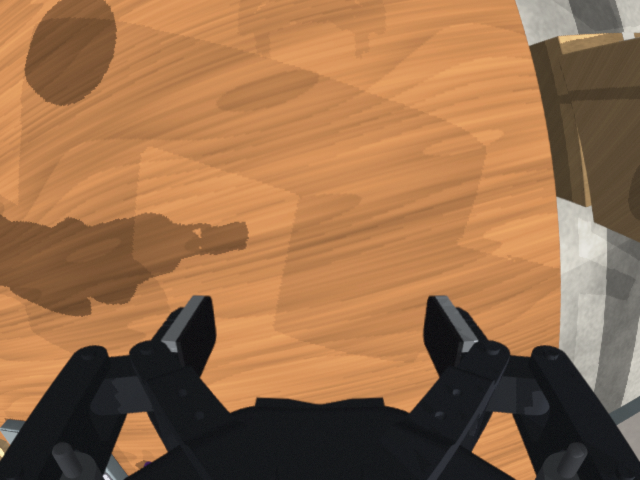

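The scene view shows the rack at (165,280), the scale at (310,235) with five brass weights, and the plate at (445,170). The purple weights are at (382,189), (422,281) and (365,307), and the green one is at (401,224). In the top view the scale is at (336,265), the rack at (455,278) and the plate at (196,282). The cups are at (235,195) and (425,195).

Next I'll write helpers and take rough positions.

```bash
cat > h.py <<'E'
import numpy as np, cv2
from scipy.spatial.transform import Rotation as R
from bench import monitor, snapshot, get_calibration, ctrl
def Rq(q): return R.from_quat([q[1],q[2],q[3],q[0]]).as_matrix()
def campose(name,st=None):
    c=get_calibration(name)
    if name=="wrist":
        st=st or monitor.read_state()
        Rt=Rq(st['orientation']); T=c['tool_from_camera']
        return c['K'],Rt@T[:3,:3],Rt@T[:3,3]+st['position'],True
    return c['K'],Rq(c['orientation']),np.array(c['xyz']),False
def rays(uv,cp):
    K,Rm,o,fish=cp; uv=np.atleast_2d(np.asarray(uv,float))
    a=(uv[:,0]-K[0,2])/K[0,0]; b=(uv[:,1]-K[1,2])/K[1,1]
    if fish:
        r=np.hypot(a,b); s=np.where(r>1e-9,np.sin(r)/np.maximum(r,1e-9),1)
        d=np.c_[a*s,-b*s,-np.cos(r)]
    else:
        d=np.c_[a,-b,-np.ones(len(a))]
    d=d/np.linalg.norm(d,axis=1)[:,None]
    return d@Rm.T
def plane(uv,z,cp):
    d=rays(uv,cp); o=cp[2]
    return o+d*((z-o[2])/d[:,2])[:,None]
def proj(P,cp):
    K,Rm,o,fish=cp; p=(np.atleast_2d(P)-o)@Rm; x,y,z=p[:,0],-p[:,1],-p[:,2]
    if fish:
        rr=np.hypot(x,y); th=np.arctan2(rr,z); k=th/np.maximum(rr,1e-9)
        return np.c_[K[0,0]*x*k+K[0,2],K[1,1]*y*k+K[1,2]]
    return np.c_[K[0,0]*x/z+K[0,2],K[1,1]*y/z+K[1,2]]
def tri(rl):
    # rl list of (origin, dir); least squares point + max residual
    A=np.zeros((3,3));b=np.zeros(3)
    for o,d in rl:
        M=np.eye(3)-np.outer(d,d);A+=M;b+=M@o
    p=np.linalg.solve(A,b)
    return p,max(np.linalg.norm((np.eye(3)-np.outer(d,d))@(p-o)) for o,d in rl)
def blobs(im,lo,hi,amin):
    hsv=cv2.cvtColor(im,cv2.COLOR_RGB2HSV); m=cv2.inRange(hsv,np.array(lo),np.array(hi))
    n,l,s,c=cv2.connectedComponentsWithStats(m)
    return [(c[i],s[i]) for i in range(1,n) if s[i,4]>=amin],m,l
def save(name,im,s=1):
    if s!=1: im=cv2.resize(im,None,fx=s,fy=s,interpolation=cv2.INTER_CUBIC)
    cv2.imwrite("pics/"+name,im[:,:,::-1])
def move_to(P,yaw=None):
    """shift in tool axes (m) to bring TCP to P"""
    st=monitor.read_state(); Rt=Rq(st['orientation'])
    return Rt.T@(np.array(P)-st['position'])/1000
def yawof(st=None):
    st=st or monitor.read_state(); Rt=Rq(st['orientation']); return np.degrees(np.arctan2(Rt[1,1],Rt[0,1]))  # tool y axis direction
E
python3 - <<'E'
from h import *
im=cv2.imread("pics/top0.png")[:,:,::-1].copy(); cp=campose("top")
save("top_crop.png",im[180:330,140:510],2.1)
for uv,z in [((313,234),55),((361,234),50),((337,256),55),((315,272),60),((357,272),60)]: print("w",uv,plane(uv,z,cp)[0].round())
for uv in [(426,240),(496,255),(484,316),(413,301)]: print("rack",plane(uv,25,cp)[0].round())
for uv in [(166,253),(241,270),(233,312),(152,295)]: print("plate",plane(uv,6,cp)[0].round())
for uv in [(292,205),(386,208),(384,324),(285,322)]: print("scale",plane(uv,40,cp)[0].round())
E
```

```text
w (313, 234) [634.  38.  55.]
w (361, 234) [633. -90.  50.]
w (337, 256) [575. -25.  55.]
w (315, 272) [533.  33.  60.]
w (357, 272) [532. -77.  60.]
rack [ 618. -266.   25.]
rack [ 575. -452.   25.]
rack [ 414. -413.   25.]
rack [ 455. -227.   25.]
plate [591. 446.   6.]
plate [542. 238.   6.]
plate [428. 258.   6.]
plate [476. 481.   6.]
scale [715.  94.  40.]
scale [ 704. -159.   40.]
scale [ 396. -146.   40.]
scale [403. 113.  40.]
```

View pics/top_crop.png

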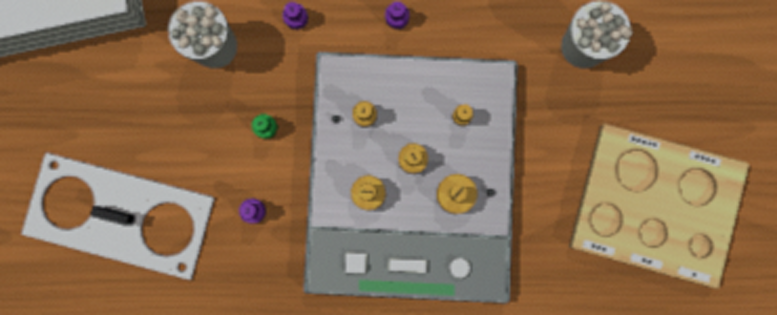

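Everything that could be mistaken for a check weight, by pixel in the top view:
- **Brass, wanted:** (313,234), (361,234), (337,256), (315,272) and (357,272), all on the deck.
- **Green or purple decoys, off the deck:** (265,240), (260,281), (280,187) and (329,187).

I'm choosing the five brass ones. Their sizes look like 2, 1, 3, 4 and 5 in that order. Next I'll move the wrist camera over the scale and rack for a close look.

```bash
python3 - <<'E'
from h import *
print(move_to([640,-150,300]), yawof(), Rq(monitor.read_state()['orientation']).round(3))
E
```

```text
[-0.65673893 -0.57052183 -0.06887504] 74.25479443299182 [[-0.962  0.271 -0.   ]
 [ 0.271  0.962 -0.001]
 [ 0.    -0.001 -1.   ]]
```

{"op": "drive_tool", "data": {
  "rot": [
    [0,0,-8],
    [0,0,-15.7],
    [0,0,-15.7],
    [0,0,-15.7],
    [0,0,-15.7],
    [0,0,-15.7],
    [0,0,-15.7],
    [0,0,-15.7],
    [0,0,-15.7],
    [0,0,-15.7],
    [0,0,-15.7],
    [0,0,-15.7]
  ],
  "translation": [
    [-0.047,-0.041,-0.005],
    [-0.094,-0.081,-0.01],
    [-0.141,-0.122,-0.015],
    [-0.188,-0.163,-0.02],
    [-0.235,-0.204,-0.025],
    [-0.281,-0.245,-0.03],
    [-0.328,-0.285,-0.034],
    [-0.375,-0.326,-0.039],
    [-0.422,-0.367,-0.044],
    [-0.469,-0.408,-0.049],
    [-0.516,-0.448,-0.054],
    [-0.563,-0.489,-0.059]
  ],
  "jaw": [0.085,0.08,0.07,0.06,0.05,0.05,0.05,0.05,0.05,0.05,0.05,0.05]
}}

```text
clock: 1.65
position: [572.8, -47.8, 290.3]
orientation: [0.0, 0.001, 1.0, 0.0]
wrist_force: [0.8, 0.8, 0.3]
gripper_width: 50.1
```

{"op": "drive_tool", "data": {
  "rot": [
    [0,0,0],
    [0,0,0],
    [0,0,0],
    [0,0,0]
  ],
  "translation": [
    [-0.03,-0.05,-0.01],
    [-0.06,-0.1,-0.02],
    [-0.07,-0.13,-0.02],
    [-0.07,-0.13,-0.02]
  ],
  "jaw": [0.05,0.05,0.05,0.05]
}}

```text
clock: 2.15
position: [641.9, -178.2, 308.6]
orientation: [-0.001, 0.002, 1.0, 0.0]
wrist_force: [-1.1, -0.1, -0.6]
gripper_width: 49.9
```

```bash
python3 - <<'E'
from h import *
import pickle
st=monitor.read_state(); im=snapshot("wrist"); pickle.dump((st,im),open("w1.pkl","wb")); save("w1.png",im); print(st['position'],yawof(st),st['clock'],np.abs(st['qd']).max())
E
```

```text
[ 641.94312828 -178.16762637  308.60531629] 89.79879257234568 2.15 0.05265850786685079
```

View pics/w1.png

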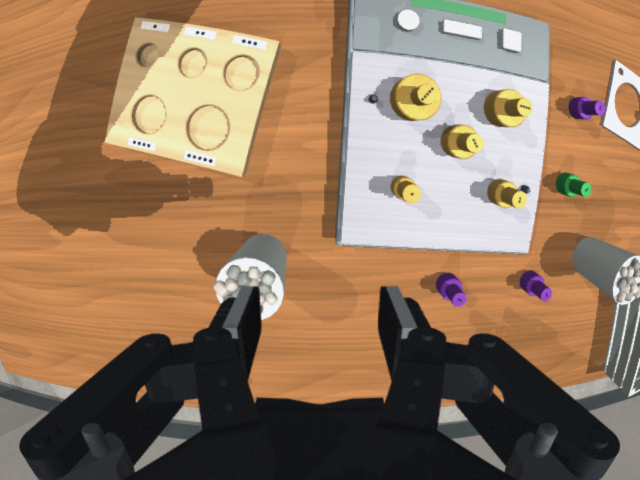

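The wrist view shows all five weights with readable dots: 5 at (425,95), 4 at (518,108), 3 at (470,142), 1 at (408,190) and 2 at (515,195). The rack recesses are also clear: slot 1 (150,55), slot 2 (193,63), slot 3 (241,72), slot 4 (150,113) and slot 5 (208,127). I'll take a second view from a shifted pose, plus a close crop.

{"op": "drive_tool", "data": {
  "rot": [
    [0,0,0],
    [0,0,0],
    [0,0,0],
    [0,0,0]
  ],
  "translation": [
    [0.02,0.05,0],
    [0.04,0.1,0],
    [0.04,0.13,0],
    [0.04,0.13,0]
  ],
  "jaw": [0.05,0.05,0.05,0.05]
}}

```text
clock: 2.7
position: [601.2, -42.6, 311.1]
orientation: [0.001, -0.002, 1.0, 0.0]
wrist_force: [0.4, -0.0, 0.3]
gripper_width: 49.8
```

```bash
python3 - <<'E'
from h import *
import pickle
st=monitor.read_state(); im=snapshot("wrist"); pickle.dump((st,im),open("w2.pkl","wb")); save("w2.png",im); print(st['position'],yawof(st),st['clock'],np.abs(st['qd']).max())
_,a=pickle.load(open("w1.pkl","rb"))
c1=cv2.resize(a[60:220,380:550],None,fx=3.5,fy=3.5,interpolation=cv2.INTER_CUBIC)
save("w1crop.png",c1)
E
```

```text
[601.24708764 -42.57375189 311.12754031] 90.18910713731505 2.7 0.04657242535718997
```

View pics/w1crop.png

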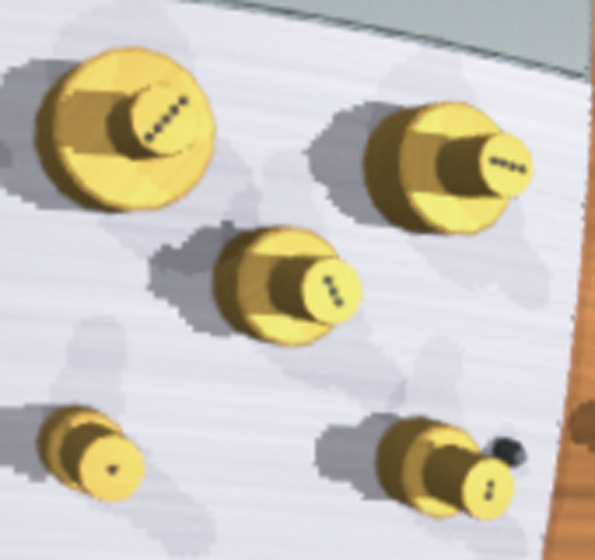

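View pics/w2.png

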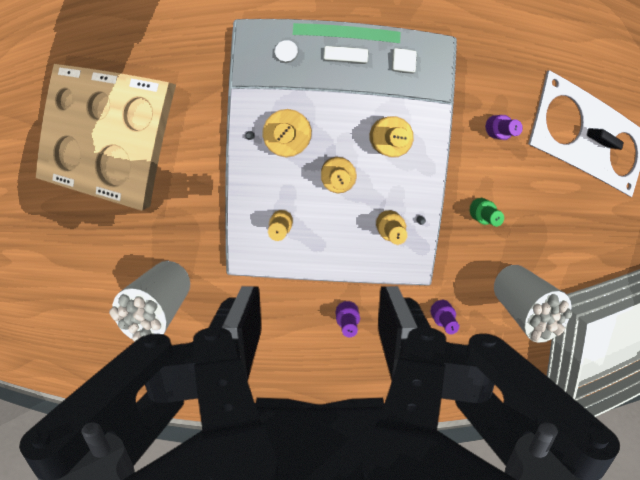

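```bash
cat > m1.py <<'E'
from h import *
import pickle
S={1:{5:(427,94),4:(525,107),3:(475,143),1:(412,194),2:(520,200)},2:{5:(286,132),4:(400,138),3:(341,180),1:(278,232),2:(398,236)}}
def dots(im,uv,r=7,f=6):
    u,v=uv; u0,v0=int(u)-r-3,int(v)-r-3; n=2*r+7
    c=cv2.resize(im[v0:v0+n,u0:u0+n],None,fx=f,fy=f,interpolation=cv2.INTER_CUBIC)
    g=c[:,:,0]
    bh=cv2.morphologyEx(g,cv2.MORPH_BLACKHAT,cv2.getStructuringElement(cv2.MORPH_ELLIPSE,(19,19))).astype(float)
    yy,xx=np.mgrid[:n*f,:n*f]; px=(xx+.5)/f-.5+u0; py=(yy+.5)/f-.5+v0
    w=np.where((np.hypot(px-u,py-v)<r)&(bh>60),bh,0)
    return np.array([(w*px).sum()/w.sum(),(w*py).sum()/w.sum()]),w.sum()
if __name__=="__main__":
    D={k:pickle.load(open(f"w{k}.pkl","rb")) for k in (1,2)}
    C={k:campose("wrist",D[k][0]) for k in D}
    for n in range(1,6):
        rl=[];pl=[]
        for k in D:
            p,s=dots(D[k][1],S[k][n]); p,s=dots(D[k][1],p); rl.append((C[k][2],rays(p,C[k])[0])); pl.append(plane(p,40+49+3*n,C[k])[0][:2].round(1)); print(k,p.round(1),end=' ')
        P,e=tri(rl); print("w",n,P.round(1),"res",round(e,1),"expect z",40+49+3*n,pl)
    r1=[(136,17),(280,41),(244,176),(106,143)]; r2=[(56,65),(175,84),(146,209),(37,181)]
    for a,b in zip(r1,r2):
        P,e=tri([(C[1][2],rays(a,C[1])[0]),(C[2][2],rays(b,C[2])[0])]); print("rack",P.round(1),round(e,1),plane(a,25,C[1])[0][:2].round(),plane(b,25,C[2])[0][:2].round())
    for nm,a,b in [("round",(408,19),(286,51)),("bar",(464,29),(346,54)),("sq",(512,40),(404,60)),("pin0",(373,98),(249,135)),("pin1",(525,188),(420,219))]:
        P,e=tri([(C[1][2],rays(a,C[1])[0]),(C[2][2],rays(b,C[2])[0])]); print(nm,P.round(1),round(e,1))
E
python3 m1.py
```

```text
1 [411.7 193.7] 2 [276.6 231.8] w 1 [631.  -85.9  92.1] res 0.1 expect z 92 [array([631.1, -85.9]), array([630.9, -85.9])]
1 [519.4 199.5] 2 [397.7 235.8] w 2 [633.9  37.3  95.5] res 0.1 expect z 95 [array([633.9,  37.6]), array([634.1,  37.5])]
1 [474.6 142.5] 2 [339.9 179.3] w 3 [576.6 -22.9  98.1] res 0.1 expect z 98 [array([576.5, -22.9]), array([576.7, -22.9])]
1 [524.4 106.6] 2 [398.9 137. ] w 4 [534.4  32.8 101.8] res 0.1 expect z 101 [array([534.5,  33.3]), array([534.4,  32.9])]
1 [426.   94.6] 2 [284.6 131.4] w 5 [531.4 -75.4  97.3] res 0.9 expect z 104 [array([533. , -77.1]), array([530.5, -75.1])]
rack [ 411.1 -404.8   20.8] 1.5 [ 411. -403.] [ 414. -400.]
rack [ 462.  -222.6    6.8] 2.6 [ 464. -222.] [ 467. -214.]
rack [ 621.9 -267.9   14.6] 0.1 [ 621. -266.] [ 620. -263.]
rack [ 571.2 -445.7   28.8] 1.8 [ 570. -449.] [ 573. -448.]
round [440.1 -79.2  44.7] 0.5
bar [445.1 -14.3  48.6] 0.2
sq [448.4  49.6  46.8] 0.2
pin0 [ 533.6 -119.8   46.3] 0.1
pin1 [627.9  73.8  46.4] 0.0
```

The triangulated knob-top heights match the text for weights 1–4. For weight 5 the dot window was too small. The pins and keys match too. Now a close view of the rack.

{"op": "drive_tool", "data": {
  "rot": [
    [0,0,0],
    [0,0,0],
    [0,0,0],
    [0,0,0],
    [0,0,0],
    [0,0,0],
    [0,0,0]
  ],
  "translation": [
    [-0.003,-0.05,0.01],
    [-0.006,-0.1,0.02],
    [-0.01,-0.15,0.03],
    [-0.015,-0.2,0.04],
    [-0.02,-0.25,0.05],
    [-0.02,-0.287,0.05],
    [-0.02,-0.287,0.05]
  ],
  "jaw": [0.05,0.05,0.05,0.05,0.05,0.05,0.05]
}}

```text
clock: 3.62
position: [620.5, -336.1, 258.8]
orientation: [-0.001, 0.002, 1.0, 0.0]
wrist_force: [-0.5, -0.0, 0.4]
gripper_width: 50.2
```

```bash
cat > snap.py <<'E'
from h import *
import pickle,sys
st=monitor.read_state(); im=snapshot("wrist"); n=sys.argv[1]; pickle.dump((st,im),open(n+".pkl","wb")); save(n+".png",im); print(st['position'].round(1),yawof(st),st['clock'],np.abs(st['qd']).max())
E
python3 snap.py w3
```

```text
[ 620.5 -336.1  258.8] 89.73315808710679 3.625 0.05023262119064619
```

View pics/w3.png

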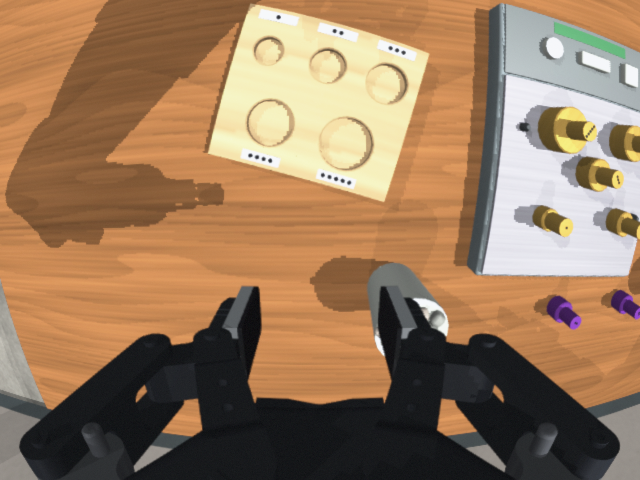

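The whole rack is visible and evenly lit. Slot 1 is at (268,50), slot 2 (327,66), slot 3 (386,84), slot 4 (270,122) and slot 5 (345,143), with labels of 1 to 5 dots matching. Now I'll fit its outline, cast onto z=25.

```bash
cat > rackfit.py <<'E'
from h import *
import pickle
st,im=pickle.load(open("w3.pkl","rb")); cp=campose("wrist",st)
hsv=cv2.cvtColor(im,cv2.COLOR_RGB2HSV)
print(hsv[110,310],hsv[140,520-320],hsv[100,320],hsv[200,300], hsv[60,450])
# rectify to plane z=25, 0.5 mm/px
x=np.arange(640,380,-.5); y=np.arange(-200,-480,-.5)
X,Y=np.meshgrid(x,y,indexing='ij'); uv=proj(np.c_[X.ravel(),Y.ravel(),np.full(X.size,25.)],cp).astype(np.float32)
rec=cv2.remap(im,uv[:,0].reshape(X.shape),uv[:,1].reshape(X.shape),cv2.INTER_LINEAR)
save("rackrec.png",rec)
h=cv2.cvtColor(rec,cv2.COLOR_RGB2HSV)
m=((h[:,:,2]>200)&(h[:,:,1]<135)).astype(np.uint8)*255
m=cv2.morphologyEx(m,cv2.MORPH_OPEN,np.ones((5,5)))
c=max(cv2.findContours(m,cv2.RETR_EXTERNAL,cv2.CHAIN_APPROX_NONE)[0],key=cv2.contourArea)
(cx,cy),(w,hh),a=cv2.minAreaRect(c)
toW=lambda c_,r_: np.array([640-.5*r_,-200-.5*c_])
print("rect centre",toW(cx,cy),w/2,hh/2,a)
hull=cv2.convexHull(c); ap=cv2.approxPolyDP(hull,12,True)[:,0]
print(len(ap),[toW(*p) for p in ap])
save("rackmask.png",np.dstack([m]*3))
E
python3 rackfit.py
```

```text
[ 27  58 246] [ 13 147 207] [ 26  60 246] [ 14 148 205] [ 14 148 207]
rect centre [ 516.21762848 -336.88619995] 191.5594482421875 166.02345275878906 16.238840103149414
4 [array([ 621. , -268.5]), array([ 568.5, -451. ]), array([ 415. , -403.5]), array([ 464., -223.])]
```

View pics/rackrec.png

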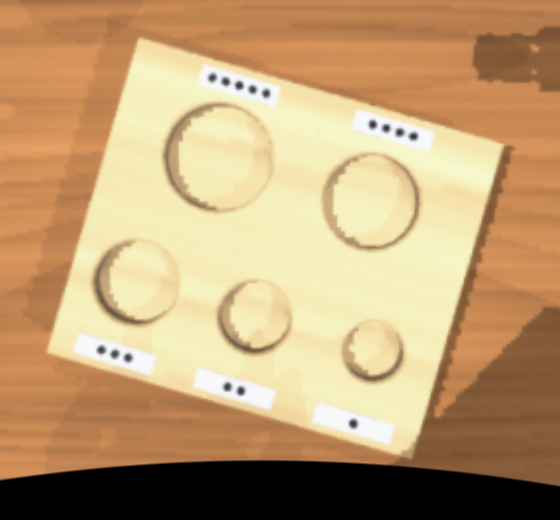

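View pics/rackmask.png

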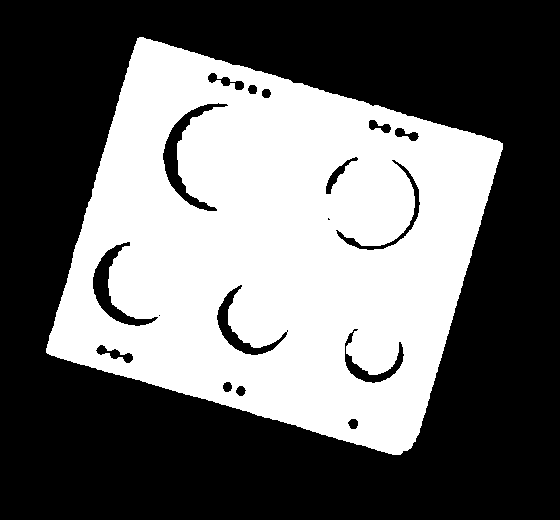

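```bash
cat >> rackfit.py <<'E'
th=np.radians(-16.24+0.0)
# rack +y axis in world: from corner (568.5,-451) to (621,-268.5)
A=np.array([[568.5,-451],[621,-268.5]]);B=np.array([[415,-403.5],[464,-223]])
for e in (A,B): d=e[1]-e[0]; print("yaw",np.degrees(np.arctan2(d[1],d[0]))-90)
ctr=toW(cx,cy); Rm=np.array([[np.cos(th),-np.sin(th)],[np.sin(th),np.cos(th)]])
off={1:(-36,-62),2:(-36,0),3:(-36,62),4:(36,-40),5:(36,40)}
g=cv2.GaussianBlur(cv2.cvtColor(rec,cv2.COLOR_RGB2GRAY),(5,5),0)
fit=[]
for n,o in off.items():
    s=ctr+Rm@np.array(o); r=(26+6*(n-1)+4); # radius in px(0.5mm) = diameter in mm
    cpx=((-200-s[1])*2,(640-s[0])*2)
    # radial edges: strongest gradient along rays within +-6px of r -> kasa circle fit
    pts=[]
    for t in np.linspace(0,2*np.pi,120,endpoint=False):
        rr=np.arange(r-9,r+9,.5); xs=cpx[0]+rr*np.cos(t); ys=cpx[1]+rr*np.sin(t)
        v=cv2.remap(g,xs.astype(np.float32)[None],ys.astype(np.float32)[None],cv2.INTER_LINEAR)[0].astype(float)
        d=np.diff(v)   # outer: dark->bright outward
        k=np.argmax(d)
        if d[k]>4: pts.append((xs[k],ys[k]))
    pts=np.array(pts)
    for _ in range(4):
        M=np.c_[pts,np.ones(len(pts))]; sol=np.linalg.lstsq(M,(pts**2).sum(1),rcond=None)[0]
        c=sol[:2]/2; R0=np.sqrt(sol[2]+c@c); e=np.abs(np.hypot(*(pts-c).T)-R0); pts=pts[e<max(2*np.median(e),1)]
    f=toW(*c); fit.append(f); print(n,"pred",s.round(1),"circle",f.round(1),"r",round(R0/2,1),"exp",r/2,len(pts))
# rigid fit of offsets to circles
O=np.array(list(off.values()),float);F=np.array(fit)
H=(O-O.mean(0)).T@(F-F.mean(0)); t=np.arctan2(H[0,1]-H[1,0],H[0,0]+H[1,1])
Rm=np.array([[np.cos(t),-np.sin(t)],[np.sin(t),np.cos(t)]]);c0=F.mean(0)-Rm@O.mean(0)
print("fit",c0,np.degrees(t)); print((O@Rm.T+c0).round(1), (O@Rm.T+c0-F).round(1).tolist())
E
python3 rackfit.py
python3 - <<'E'
from m1 import *
D={k:pickle.load(open(f"w{k}.pkl","rb")) for k in (1,2)}
rl=[]
for k in D:
    C=campose("wrist",D[k][0]); p,s=dots(D[k][1],S[k][5],10); p,s=dots(D[k][1],p,10); rl.append((C[2],rays(p,C)[0])); print(p,plane(p,104,C)[0])
print(tri(rl))
E
```

```text
[ 27  58 246] [ 13 147 207] [ 26  60 246] [ 14 148 205] [ 14 148 207]
rect centre [ 516.21762848 -336.88619995] 191.5594482421875 166.02345275878906 16.238840103149414
4 [array([ 621. , -268.5]), array([ 568.5, -451. ]), array([ 415. , -403.5]), array([ 464., -223.])]
yaw -16.049004792533196
yaw -15.187949004037051
1 pred [ 464.3 -386.3] circle [ 464.7 -386.3] r 15.0 exp 15.0 87
2 pred [ 481.7 -326.8] circle [ 482.  -327.4] r 18.2 exp 18.0 76
3 pred [ 499.  -267.3] circle [ 499.3 -268.4] r 21.2 exp 21.0 70
4 pred [ 539.6 -385.4] circle [ 539.4 -385.3] r 24.1 exp 24.0 106
5 pred [ 562.  -308.6] circle [ 561.4 -309.4] r 27.2 exp 27.0 74
fit [ 516.28268245 -337.37968968] -16.299047927777394
[[ 464.3 -386.8]
 [ 481.7 -327.3]
 [ 499.1 -267.8]
 [ 539.6 -385.9]
 [ 562.1 -309.1]] [[-0.4, -0.5], [-0.3, 0.1], [-0.2, 0.6], [0.2, -0.6], [0.6, 0.3]]
[427.0928299   93.42443478] [531.81677319 -76.08754296 104.        ]
[290.82555356 131.93731792] [531.05013368 -69.30675428 104.        ]
(array([530.49785429, -70.79911064,  86.68825154]), np.float64(0.6514967637783899))
```

The slots agree with the known offsets to within 0.6 mm and the circle radii match. The first weight is weight 5, which stands at about (531.8, -76) with its top at z=104. I'll hover above it and check.

{"op": "drive_tool", "data": {
  "rot": [
    [0,0,0],
    [0,0,0],
    [0,0,0],
    [0,0,0],
    [0,0,0],
    [0,0,0],
    [0,0,0],
    [0,0,0]
  ],
  "translation": [
    [0.016,0.05,0],
    [0.032,0.1,0.0],
    [0.05,0.15,0.02],
    [0.068,0.2,0.05],
    [0.0887,0.25,0.08],
    [0.0887,0.26,0.104],
    [0.0887,0.26,0.109],
    [0.0887,0.26,0.109]
  ],
  "jaw": [0.05,0.05,0.05,0.05,0.05,0.05,0.05,0.05]
}}

```text
clock: 4.68
position: [533.5, -73.0, 152.0]
orientation: [0.0, 0.0, 1.0, -0.0]
wrist_force: [-0.3, -0.2, -0.6]
gripper_width: 50.1
```

```bash
python3 snap.py w4; python3 - <<'E'
from m1 import *
st,im=pickle.load(open("w4.pkl","rb")); C=campose("wrist",st)
print(proj([[531.8,-76,104],[631,-85.9,92],[576.6,-22.9,98],[st['position'][0],st['position'][1],104]],C))
save("w4c.png",im[150:400,150:490],2.2)
E
```

```text
[533.5 -73.  152. ] 89.96479608162953 4.675 0.028763024109554485
[[314.33378359 261.1001714 ]
 [301.27664633 388.89129918]
 [401.22404844 325.18154051]
 [319.78655276 263.95545045]]
```

View pics/w4c.png

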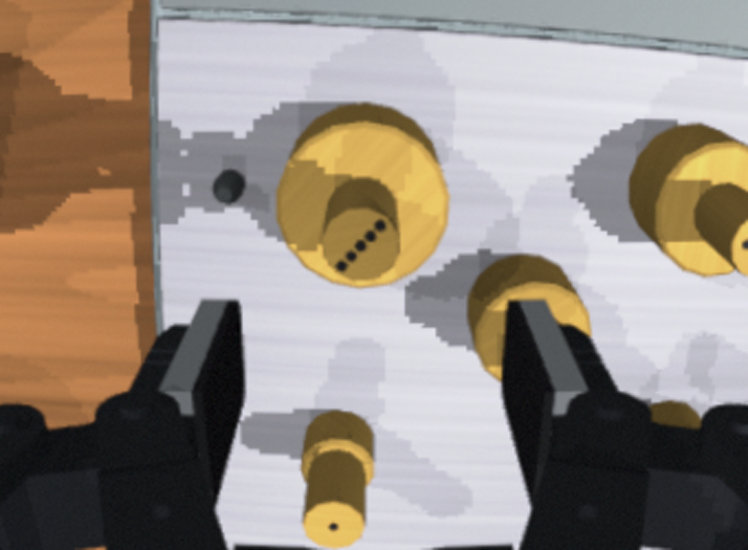

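The crop shows weight 5's dots at full-frame pixel (314,262), within 1 px of the predicted (314.3,261.1). Descending to grasp.

{"op": "drive_tool", "data": {
  "rot": [
    [0,0,0],
    [0,0,0],
    [0,0,0],
    [0,0,0],
    [0,0,0],
    [0,0,0],
    [0,0,0]
  ],
  "translation": [
    [0.0017,-0.003,0.025],
    [0.0017,-0.003,0.055],
    [0.0017,-0.003,0.074],
    [0.0017,-0.003,0.074],
    [0.0017,-0.003,0.074],
    [0.0017,-0.003,0.074],
    [0.0017,-0.003,0.074]
  ],
  "jaw": [0.05,0.05,0.05,0.05,0.01,0.01,0.01],
  "squeeze": 60
}}

```text
clock: 5.6
position: [532.4, -76.2, 78.9]
orientation: [0.001, 0.0, 1.0, -0.0]
wrist_force: [-2.1, 0.2, 6.6]
gripper_width: 18.2
```

{"op": "drive_tool", "data": {
  "rot": [
    [0,0,0],
    [0,0,0],
    [0,0,0],
    [0,0,0],
    [0,0,0],
    [0,0,0],
    [0,0,0],
    [0,0,0],
    [0,0,0],
    [0,0,0],
    [0,0,0]
  ],
  "translation": [
    [0,0,-0.03],
    [0,0,-0.08],
    [-0.002,-0.01,-0.12],
    [-0.008,-0.05,-0.13],
    [-0.014,-0.1,-0.13],
    [-0.02,-0.15,-0.12],
    [-0.026,-0.2,-0.09],
    [-0.03,-0.233,-0.06],
    [-0.03,-0.233,-0.04],
    [-0.03,-0.233,-0.03],
    [-0.03,-0.233,-0.03]
  ],
  "jaw": [0.01,0.01,0.01,0.01,0.01,0.01,0.01,0.01,0.01,0.01,0.01]
}}

```text
clock: 6.98
position: [561.2, -307.6, 106.9]
orientation: [-0.0, -0.0, 1.0, 0.0]
wrist_force: [0.2, -0.9, -4.8]
gripper_width: 18.1
```

```bash
python3 snap.py w5; python3 - <<'E'
from m1 import *
st,im=pickle.load(open("w5.pkl","rb")); C=campose("wrist",st)
print(st['wrist_force'],st['gripper_width'])
save("w5c.png",im[50:400,150:550],2.)
E
```

```text
[ 561.2 -307.6  106.9] 90.01849120206205 6.975 0.027415099444008623
[ 0.18064273 -0.88330501 -4.77970865] 18.090440765825033
```

View pics/w5c.png

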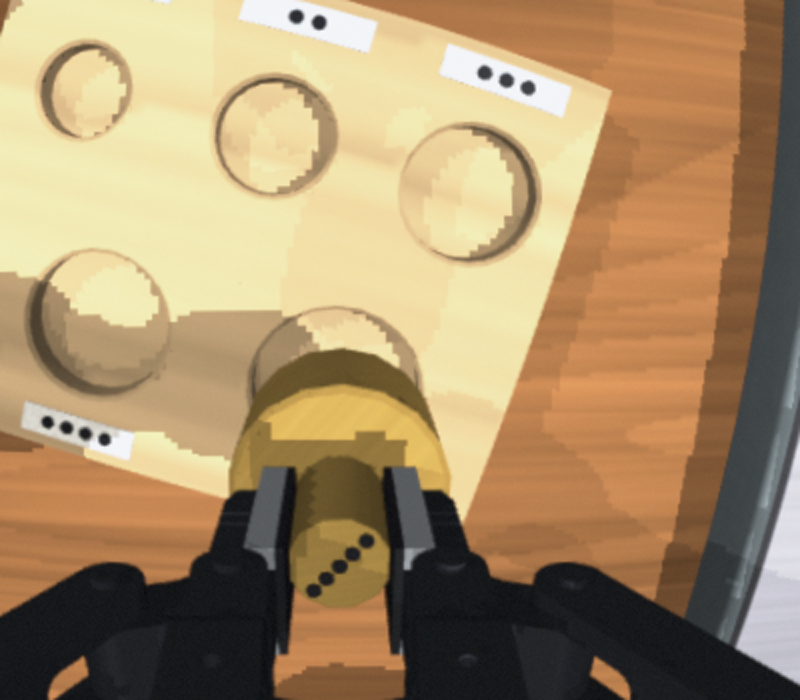

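Weight 5 is in the gripper at dots pixel (320,333), hovering over slot 5. I'll compute the in-hand offset.

```bash
python3 - <<'E'
from m1 import *
st,im=pickle.load(open("w5.pkl","rb")); C=campose("wrist",st)
p,s=dots(im,(320,333),25,4); print(p, plane(p,132,C), plane((320,333.5),132,C))
E
```

```text
[nan nan] [[nan nan nan]] [[ 561.09482295 -307.61969242  132.        ]]m1.py:11: RuntimeWarning: invalid value encountered in scalar divide
  return np.array([(w*px).sum()/w.sum(),(w*py).sum()/w.sum()]),w.sum()
```

{"op": "drive_tool", "data": {
  "rot": [
    [0,0,0],
    [0,0,0],
    [0,0,0],
    [0,0,0],
    [0,0,0],
    [0,0,0]
  ],
  "translation": [
    [-0.001,-0.0015,0.02],
    [-0.001,-0.0015,0.036],
    [-0.001,-0.0015,0.042],
    [-0.001,-0.0015,0.046],
    [-0.001,-0.0015,0.05],
    [-0.001,-0.0015,0.05]
  ],
  "jaw": [0.01,0.01,0.01,0.01,0.01,0.01]
}}

```text
clock: 7.78
position: [562.3, -310.4, 57.2]
orientation: [0.0, 0.0, 1.0, 0.0]
wrist_force: [-0.5, -1.1, -5.8]
gripper_width: 18.3
```

{"op": "drive_tool", "data": {
  "rot": [
    [0,0,0],
    [0,0,0],
    [0,0,0],
    [0,0,0]
  ],
  "translation": [
    [0,0,0.003],
    [0,0,0.0055],
    [0,0,0.0055],
    [0,0,0.0055]
  ],
  "jaw": [0.01,0.01,0.01,0.01]
}}

```text
clock: 8.28
position: [562.5, -310.5, 52.1]
orientation: [0.0, 0.0, 1.0, -0.0]
wrist_force: [-0.6, 0.0, -1.9]
gripper_width: 17.9
```

{"op": "drive_tool", "data": {
  "rot": [
    [0,0,0],
    [0,0,0],
    [0,0,0],
    [0,0,0],
    [0,0,0],
    [0,0,0],
    [0,0,0],
    [0,0,0],
    [0,0,0],
    [0,0,0],
    [0,0,0],
    [0,0,0]
  ],
  "translation": [
    [0,0,0],
    [0,0,0],
    [0,0,-0.04],
    [0,0,-0.09],
    [0.005,0.05,-0.12],
    [0.01,0.1,-0.138],
    [0.014,0.15,-0.138],
    [0.02,0.2,-0.138],
    [0.024,0.25,-0.138],
    [0.028,0.3,-0.138],
    [0.028,0.342,-0.12],
    [0.028,0.342,-0.1]
  ],
  "jaw": [0.045,0.045,0.045,0.045,0.045,0.045,0.045,0.045,0.045,0.045,0.045,0.045]
}}

```text
clock: 9.78
position: [534.9, 34.1, 152.1]
orientation: [0.001, -0.001, 1.0, 0.0]
wrist_force: [-0.4, 0.1, -0.5]
gripper_width: 45.2
```

```bash
python3 snap.py w6; python3 - <<'E'
from m1 import *
st,im=pickle.load(open("w6.pkl","rb")); C=campose("wrist",st)
print(proj([[534.4,32.8,101]],C))
E
```

```text
[534.9  34.1 152.1] 90.16617232976735 9.775 0.30465117711191425
[[317.31335097 261.03321835]]
```

View pics/w6.png

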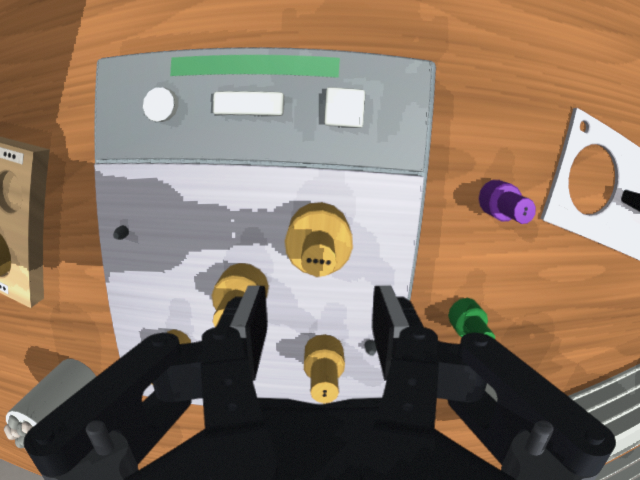

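Weight 4's dots are at (318,262), as predicted. Grasping it.

{"op": "drive_tool", "data": {
  "rot": [
    [0,0,0],
    [0,0,0],
    [0,0,0],
    [0,0,0],
    [0,0,0],
    [0,0,0],
    [0,0,0],
    [0,0,0],
    [0,0,0],
    [0,0,0]
  ],
  "translation": [
    [0.0005,-0.0013,0.025],
    [0.0005,-0.0013,0.06],
    [0.0005,-0.0013,0.077],
    [0.0005,-0.0013,0.077],
    [0.0005,-0.0013,0.077],
    [0.0005,-0.0013,0.077],
    [0.0005,-0.0013,0.077],
    [0.0005,-0.0013,0.04],
    [0.0005,-0.0013,-0.01],
    [0.0005,-0.0013,-0.05]
  ],
  "jaw": [0.045,0.045,0.045,0.045,0.01,0.01,0.01,0.01,0.01,0.01]
}}

```text
clock: 11.08
position: [534.0, 30.3, 203.4]
orientation: [0.0, 0.0, 1.0, -0.0]
wrist_force: [0.7, 0.1, -4.0]
gripper_width: 17.9
```

{"op": "drive_tool", "data": {
  "rot": [
    [0,0,0],
    [0,0,0],
    [0,0,0],
    [0,0,0],
    [0,0,0],
    [0,0,0],
    [0,0,0],
    [0,0,0],
    [0,0,0],
    [0,0,0],
    [0,0,0]
  ],
  "translation": [
    [0,-0.04,0],
    [-0.001,-0.1,0],
    [-0.002,-0.155,0],
    [-0.003,-0.21,0],
    [-0.004,-0.265,0],
    [-0.005,-0.32,0.01],
    [-0.0055,-0.375,0.04],
    [-0.0055,-0.417,0.07],
    [-0.0055,-0.417,0.09],
    [-0.0055,-0.417,0.09],
    [-0.0055,-0.417,0.09]
  ],
  "jaw": [0.01,0.01,0.01,0.01,0.01,0.01,0.01,0.01,0.01,0.01,0.01]
}}

```text
clock: 12.45
position: [539.9, -385.8, 113.0]
orientation: [0.0, -0.0, 1.0, -0.0]
wrist_force: [0.8, -0.3, -3.3]
gripper_width: 17.9
```

```bash
python3 snap.py w7; python3 - <<'E'
from h import *
import time
for i in range(1):
    print(monitor.read_state()['position'])
E
```

```text
[ 539.9 -385.8  113. ] 90.02715422581439 12.45 0.013835265686301392
[ 540.16783501 -386.07332732  113.49693733]
```

View pics/w7.png

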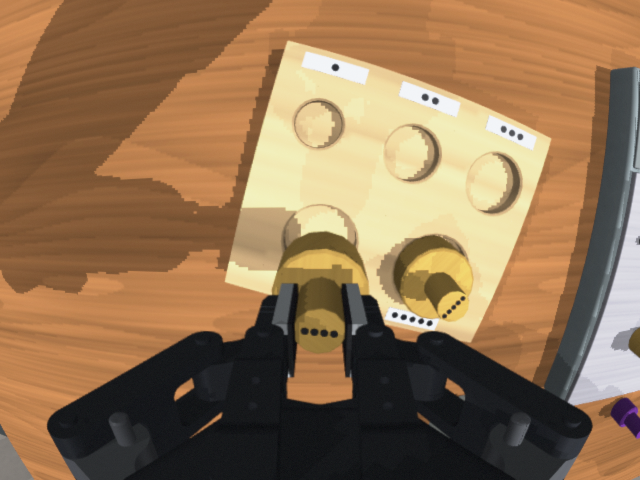

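Weight 4 is over slot 4 with dots at (320,332). Weight 5 sits in slot 5 with dots at (454,305). Lowering weight 4.

{"op": "drive_tool", "data": {
  "rot": [
    [0,0,0],
    [0,0,0],
    [0,0,0],
    [0,0,0],
    [0,0,0],
    [0,0,0]
  ],
  "translation": [
    [0,0,0.025],
    [0,0,0.045],
    [0,0,0.052],
    [0,0,0.056],
    [0,0,0.06],
    [0,0,0.06]
  ],
  "jaw": [0.01,0.01,0.01,0.01,0.01,0.01]
}}

```text
clock: 13.25
position: [539.4, -386.7, 51.9]
orientation: [0.0, 0.0, 1.0, -0.0]
wrist_force: [-0.4, -0.5, -3.6]
gripper_width: 18.4
```

```bash
python3 - <<'E'
from h import *
import pickle
st,im=pickle.load(open("w7.pkl","rb")); C=campose("wrist",st)
print("w5 at",plane((454,305),77,C)); print(plane((320,332),138.8,C))
E
```

```text
w5 at [[ 560.91466175 -310.39655112   77.        ]]
[[ 538.6763653  -385.86588002  138.8       ]]
```

{"op": "drive_tool", "data": {
  "rot": [
    [0,0,0],
    [0,0,0],
    [0,0,0]
  ],
  "translation": [
    [0,0,0.002],
    [0,0,0.004],
    [0,0,0.004]
  ],
  "jaw": [0.01,0.01,0.01]
}}

```text
clock: 13.62
position: [539.7, -386.9, 49.3]
orientation: [0.001, 0.0, 1.0, -0.0]
wrist_force: [-1.6, 3.0, 4.4]
gripper_width: 18.1
```

{"op": "drive_tool", "data": {
  "rot": [
    [0,0,0],
    [0,0,0],
    [0,0,0],
    [0,0,0],
    [0,0,0],
    [0,0,0],
    [0,0,0],
    [0,0,0],
    [0,0,0],
    [0,0,0],
    [0,0,0],
    [0,0,0]
  ],
  "translation": [
    [0,0,0],
    [0,0,0],
    [0,0,-0.04],
    [0,0,-0.09],
    [-0.005,0.05,-0.12],
    [-0.01,0.105,-0.138],
    [-0.016,0.16,-0.138],
    [-0.022,0.215,-0.138],
    [-0.028,0.27,-0.138],
    [-0.035,0.32,-0.138],
    [-0.037,0.364,-0.12],
    [-0.037,0.364,-0.105]
  ],
  "jaw": [0.045,0.045,0.045,0.045,0.045,0.045,0.045,0.045,0.045,0.045,0.045,0.045]
}}

```text
clock: 15.12
position: [576.7, -20.0, 152.5]
orientation: [0.0, -0.002, 1.0, 0.0]
wrist_force: [0.0, -0.7, -0.3]
gripper_width: 45.2
```

```bash
python3 snap.py w8; python3 - <<'E'
from m1 import *
st,im=pickle.load(open("w8.pkl","rb")); C=campose("wrist",st)
print(proj([[576.6,-22.9,98]],C))
E
```

```text
[576.7 -20.  152.5] 90.17209481752752 15.125 0.2255720907530999
[[314.53597487 259.8022444 ]]
```

View pics/w8.png

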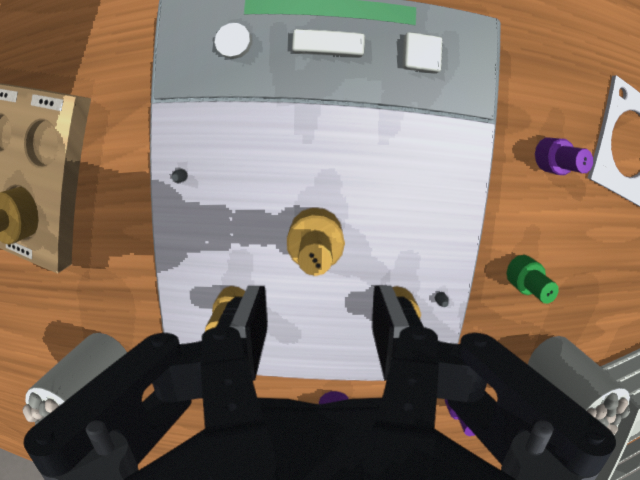

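Weight 3's dots are at (315,261), as predicted. Grasping it.

{"op": "drive_tool", "data": {
  "rot": [
    [0,0,0],
    [0,0,0],
    [0,0,0],
    [0,0,0],
    [0,0,0],
    [0,0,0],
    [0,0,0],
    [0,0,0],
    [0,0,0],
    [0,0,0]
  ],
  "translation": [
    [0,-0.002,0.025],
    [0,-0.002,0.06],
    [0,-0.002,0.08],
    [0,-0.002,0.08],
    [0,-0.002,0.08],
    [0,-0.002,0.08],
    [0,-0.002,0.08],
    [0,-0.002,0.04],
    [0,-0.002,-0.01],
    [0,-0.002,-0.05]
  ],
  "jaw": [0.045,0.045,0.045,0.045,0.01,0.01,0.01,0.01,0.01,0.01]
}}

```text
clock: 16.42
position: [576.6, -24.6, 204.6]
orientation: [0.0, 0.0, 1.0, -0.0]
wrist_force: [1.4, 0.5, -2.8]
gripper_width: 17.7
```

{"op": "drive_tool", "data": {
  "rot": [
    [0,0,0],
    [0,0,0],
    [0,0,0],
    [0,0,0],
    [0,0,0],
    [0,0,0],
    [0,0,0],
    [0,0,0],
    [0,0,0]
  ],
  "translation": [
    [0.01,-0.04,0],
    [0.025,-0.09,0],
    [0.04,-0.14,0],
    [0.06,-0.19,0.01],
    [0.0775,-0.235,0.03],
    [0.0775,-0.244,0.07],
    [0.0775,-0.244,0.092],
    [0.0775,-0.244,0.092],
    [0.0775,-0.244,0.092]
  ],
  "jaw": [0.01,0.01,0.01,0.01,0.01,0.01,0.01,0.01,0.01]
}}

```text
clock: 17.55
position: [499.3, -268.7, 111.9]
orientation: [0.0, 0.0, 1.0, -0.0]
wrist_force: [-1.0, 0.1, -2.8]
gripper_width: 17.9
```

```bash
python3 snap.py w9; python3 - <<'E'
from h import *
print(monitor.read_state()['position'])
E
```

```text
[ 499.3 -268.7  111.9] 89.97649292829261 17.55 0.01105865463170925
[ 499.60704157 -268.88522918  112.31005739]
```

View pics/w9.png

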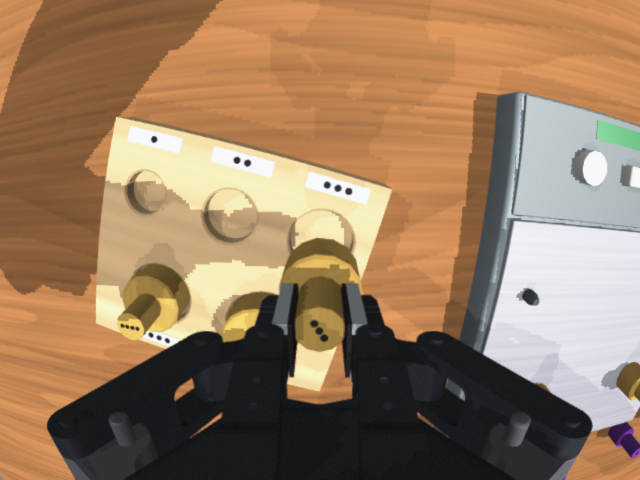

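Weight 3 is over slot 3 with dots at (319,331), and weight 4 stands in slot 4. Lowering weight 3.

{"op": "drive_tool", "data": {
  "rot": [
    [0,0,0],
    [0,0,0],
    [0,0,0],
    [0,0,0],
    [0,0,0],
    [0,0,0],
    [0,0,0]
  ],
  "translation": [
    [0,0.0007,0.025],
    [0,0.0007,0.045],
    [0,0.0007,0.053],
    [0,0.0007,0.058],
    [0,0.0007,0.062],
    [0,0.0007,0.0645],
    [0,0.0007,0.0645]
  ],
  "jaw": [0.01,0.01,0.01,0.01,0.01,0.01,0.01]
}}

```text
clock: 18.48
position: [499.3, -268.1, 47.4]
orientation: [0.0, 0.0, 1.0, -0.0]
wrist_force: [-2.1, 2.8, 3.4]
gripper_width: 18.2
```

{"op": "drive_tool", "data": {
  "rot": [
    [0,0,0],
    [0,0,0],
    [0,0,0],
    [0,0,0],
    [0,0,0],
    [0,0,0],
    [0,0,0],
    [0,0,0],
    [0,0,0],
    [0,0,0]
  ],
  "translation": [
    [0,0,0],
    [0,0,0],
    [0,0,-0.04],
    [0,0,-0.09],
    [-0.025,0.035,-0.12],
    [-0.055,0.075,-0.138],
    [-0.085,0.117,-0.138],
    [-0.115,0.16,-0.138],
    [-0.132,0.182,-0.12],
    [-0.132,0.182,-0.105]
  ],
  "jaw": [0.045,0.045,0.045,0.045,0.045,0.045,0.045,0.045,0.045,0.045]
}}

```text
clock: 19.73
position: [631.8, -84.4, 150.4]
orientation: [0.0, -0.001, 1.0, 0.0]
wrist_force: [-0.1, 0.0, 0.4]
gripper_width: 45.0
```

```bash
python3 snap.py w10; python3 - <<'E'
from m1 import *
st,im=pickle.load(open("w10.pkl","rb")); C=campose("wrist",st)
print(proj([[631,-85.9,92],[499.1,-267.8,71]],C))
E
```

```text
[631.8 -84.4 150.4] 90.10789453663992 19.725 0.2291414924850391
[[317.01712615 256.35218961]
 [ 58.02316591  63.53878151]]
```

View pics/w10.png

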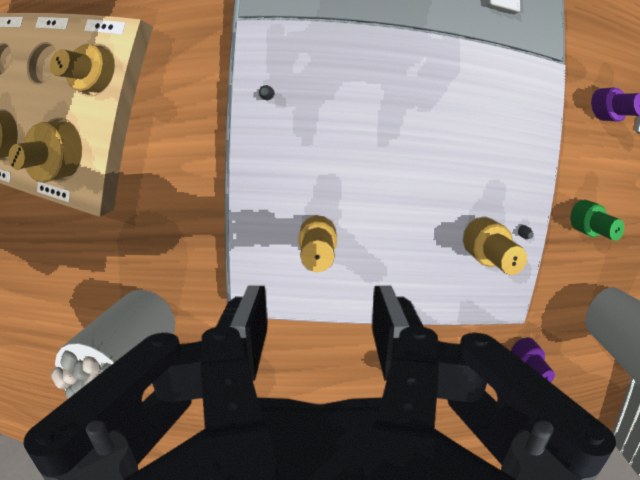

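Weight 1's dot is at (317,257), as predicted. Weight 3 is seated, with its dots near (59,62) against a predicted (58,63.5). Grasping weight 1.

{"op": "drive_tool", "data": {
  "rot": [
    [0,0,0],
    [0,0,0],
    [0,0,0],
    [0,0,0],
    [0,0,0],
    [0,0,0],
    [0,0,0],
    [0,0,0],
    [0,0,0],
    [0,0,0]
  ],
  "translation": [
    [0.0006,-0.001,0.025],
    [0.0006,-0.001,0.06],
    [0.0006,-0.001,0.084],
    [0.0006,-0.001,0.084],
    [0.0006,-0.001,0.084],
    [0.0006,-0.001,0.084],
    [0.0006,-0.001,0.084],
    [0.0006,-0.001,0.04],
    [0.0006,-0.001,-0.01],
    [0.0006,-0.001,-0.05]
  ],
  "jaw": [0.045,0.045,0.045,0.045,0.01,0.01,0.01,0.01,0.01,0.01]
}}

```text
clock: 21.02
position: [630.8, -87.1, 204.1]
orientation: [0.001, 0.0, 1.0, -0.0]
wrist_force: [0.8, 0.7, -1.6]
gripper_width: 18.1
```

{"op": "drive_tool", "data": {
  "rot": [
    [0,0,0],
    [0,0,0],
    [0,0,0],
    [0,0,0],
    [0,0,0],
    [0,0,0],
    [0,0,0],
    [0,0,0],
    [0,0,0],
    [0,0,0]
  ],
  "translation": [
    [0.022,-0.04,0],
    [0.05,-0.09,0],
    [0.077,-0.14,0],
    [0.105,-0.19,0],
    [0.132,-0.24,0.0],
    [0.16,-0.29,0.02],
    [0.1663,-0.3,0.06],
    [0.1663,-0.3,0.092],
    [0.1663,-0.3,0.092],
    [0.1663,-0.3,0.092]
  ],
  "jaw": [0.01,0.01,0.01,0.01,0.01,0.01,0.01,0.01,0.01,0.01]
}}

```text
clock: 22.28
position: [464.5, -387.3, 111.1]
orientation: [0.001, 0.0, 1.0, -0.001]
wrist_force: [-0.0, -0.2, -0.2]
gripper_width: 18.0
```

```bash
python3 snap.py w11; python3 - <<'E'
from h import *
print(monitor.read_state()['position'])
E
```

```text
[ 464.5 -387.3  111.1] 89.97637028131564 22.275 0.016602332736077145
[ 464.79907658 -387.48834524  111.50658145]
```

View pics/w11.png

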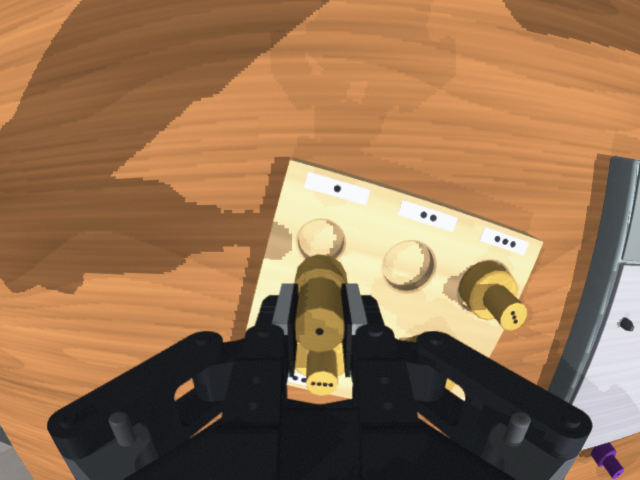

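Weight 1 is over slot 1 with its dot at (320,331), and weight 3 is seated at (512,316). Lowering weight 1.

{"op": "drive_tool", "data": {
  "rot": [
    [0,0,0],
    [0,0,0],
    [0,0,0],
    [0,0,0],
    [0,0,0],
    [0,0,0],
    [0,0,0]
  ],
  "translation": [
    [0,0.0008,0.025],
    [0,0.0008,0.05],
    [0,0.0008,0.06],
    [0,0.0008,0.065],
    [0,0.0008,0.068],
    [0,0.0008,0.07],
    [0,0.0008,0.07]
  ],
  "jaw": [0.01,0.01,0.01,0.01,0.01,0.01,0.01]
}}

```text
clock: 23.2
position: [464.7, -386.8, 42.2]
orientation: [0.001, 0.0, 1.0, -0.001]
wrist_force: [-3.9, 5.3, 13.1]
gripper_width: 18.1
```

{"op": "drive_tool", "data": {
  "rot": [
    [0,0,0],
    [0,0,0],
    [0,0,0],
    [0,0,0],
    [0,0,0]
  ],
  "translation": [
    [0,0,0],
    [0,0,0],
    [0,0,-0.04],
    [-0.04,0,-0.09],
    [-0.08,0,-0.11]
  ],
  "jaw": [0.045,0.045,0.045,0.045,0.045]
}}

```text
clock: 23.82
position: [545.5, -387.3, 153.1]
orientation: [0.002, 0.001, 1.0, -0.002]
wrist_force: [0.6, -1.0, 0.9]
gripper_width: 45.0
```

```bash
python3 snap.py w12; python3 - <<'E'
from m1 import *
st,im=pickle.load(open("w12.pkl","rb")); C=campose("wrist",st)
print(proj([[464.5,-386.5,65],[464.5,-386.5,68],[539.6,-385.9,74]],C))
save("w12c.png",im[100:400,150:520],2.1)
E
```

```text
[ 545.5 -387.3  153.1] 89.89808313524807 23.825 1.195776769401481
[[321.07193568 114.78764082]
 [321.08205002 114.593361  ]
 [322.31236908 237.12998995]]
```

View pics/w12c.png

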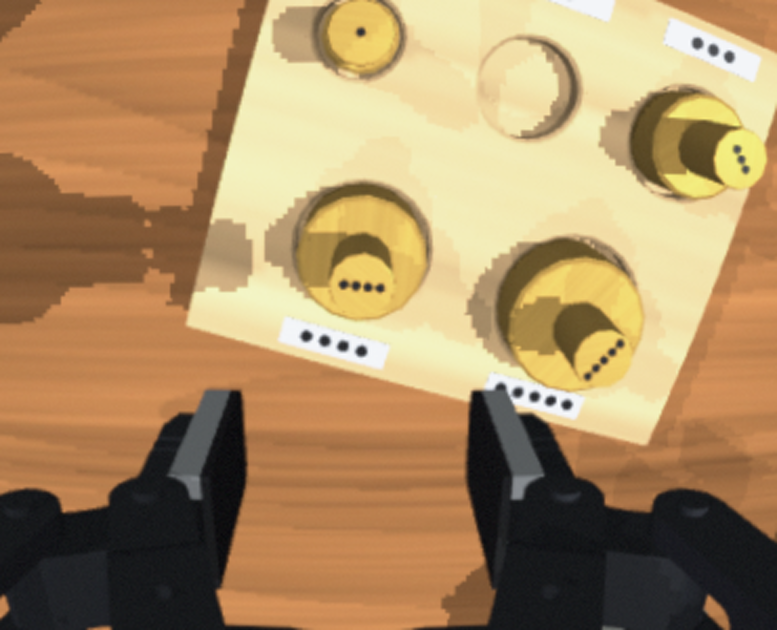

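Four weights are seated in their recesses: 1 at (322,115), 4 at (322,236), 3 and 5. Next is weight 2.

{"op": "drive_tool", "data": {
  "rot": [
    [0,0,0],
    [0,0,0],
    [0,0,0],
    [0,0,0],
    [0,0,0],
    [0,0,0],
    [0,0,0],
    [0,0,0],
    [0,0,0],
    [0,0,0],
    [0,0,0]
  ],
  "translation": [
    [-0.01,0.04,-0.03],
    [-0.02,0.095,-0.04],
    [-0.03,0.15,-0.04],
    [-0.045,0.205,-0.04],
    [-0.055,0.26,-0.04],
    [-0.065,0.315,-0.04],
    [-0.078,0.37,-0.04],
    [-0.089,0.42,-0.02],
    [-0.089,0.424,0],
    [-0.089,0.424,0],
    [-0.089,0.424,0]
  ],
  "jaw": [0.045,0.045,0.045,0.045,0.045,0.045,0.045,0.045,0.045,0.045,0.045]
}}

```text
clock: 25.25
position: [633.4, 36.5, 150.0]
orientation: [0.0, 0.001, 1.0, -0.0]
wrist_force: [0.2, 0.0, 0.9]
gripper_width: 45.0
```

```bash
python3 snap.py w13; python3 - <<'E'
from m1 import *
st,im=pickle.load(open("w13.pkl","rb")); C=campose("wrist",st)
print(proj([[633.9,37.3,95]],C))
E
```

```text
[633.4  36.5 150. ] 89.87347348461742 25.25 0.012103951249520102
[[321.10846045 260.57559996]]
```

View pics/w13.png

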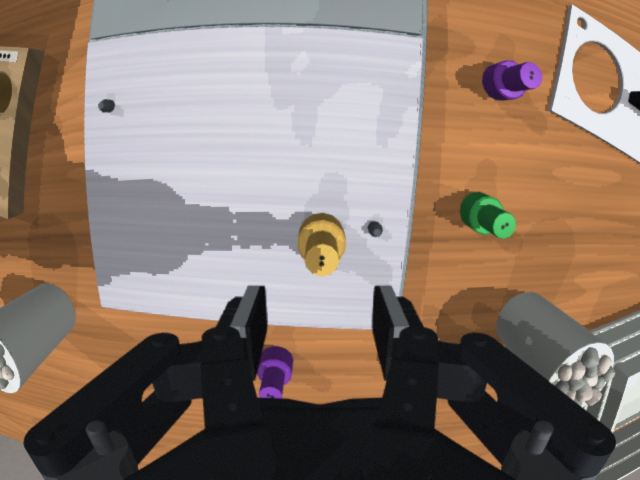

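Weight 2's dots are at (321,261), as predicted. Grasping it.

{"op": "drive_tool", "data": {
  "rot": [
    [0,0,0],
    [0,0,0],
    [0,0,0],
    [0,0,0],
    [0,0,0],
    [0,0,0],
    [0,0,0],
    [0,0,0],
    [0,0,0],
    [0,0,0]
  ],
  "translation": [
    [-0.0003,0.0005,0.025],
    [-0.0003,0.0005,0.06],
    [-0.0003,0.0005,0.081],
    [-0.0003,0.0005,0.081],
    [-0.0003,0.0005,0.081],
    [-0.0003,0.0005,0.081],
    [-0.0003,0.0005,0.081],
    [-0.0003,0.0005,0.04],
    [-0.0003,0.0005,-0.01],
    [-0.0003,0.0005,-0.05]
  ],
  "jaw": [0.045,0.045,0.045,0.045,0.01,0.01,0.01,0.01,0.01,0.01]
}}

```text
clock: 26.55
position: [633.8, 38.4, 201.8]
orientation: [0.001, 0.0, 1.0, -0.0]
wrist_force: [0.2, 0.2, -1.1]
gripper_width: 17.9
```

{"op": "drive_tool", "data": {
  "rot": [
    [0,0,0],
    [0,0,0],
    [0,0,0],
    [0,0,0],
    [0,0,0],
    [0,0,0],
    [0,0,0],
    [0,0,0],
    [0,0,0],
    [0,0,0],
    [0,0,0]
  ],
  "translation": [
    [0.017,-0.04,0],
    [0.038,-0.09,0],
    [0.06,-0.145,0],
    [0.082,-0.2,0],
    [0.105,-0.255,0.0],
    [0.128,-0.31,0.0],
    [0.152,-0.355,0.02],
    [0.152,-0.365,0.06],
    [0.152,-0.365,0.09],
    [0.152,-0.365,0.09],
    [0.152,-0.365,0.09]
  ],
  "jaw": [0.01,0.01,0.01,0.01,0.01,0.01,0.01,0.01,0.01,0.01,0.01]
}}

```text
clock: 27.92
position: [481.9, -326.8, 110.9]
orientation: [0.001, 0.0, 1.0, -0.001]
wrist_force: [-0.1, -0.1, -1.3]
gripper_width: 18.0
```

```bash
python3 snap.py w14; python3 - <<'E'
from h import *
print(monitor.read_state()['position'])
E
```

```text
[ 481.9 -326.8  110.9] 89.97955536975945 27.925 0.01524497179155934
[ 482.11513217 -327.05699537  111.31832996]
```

View pics/w14.png

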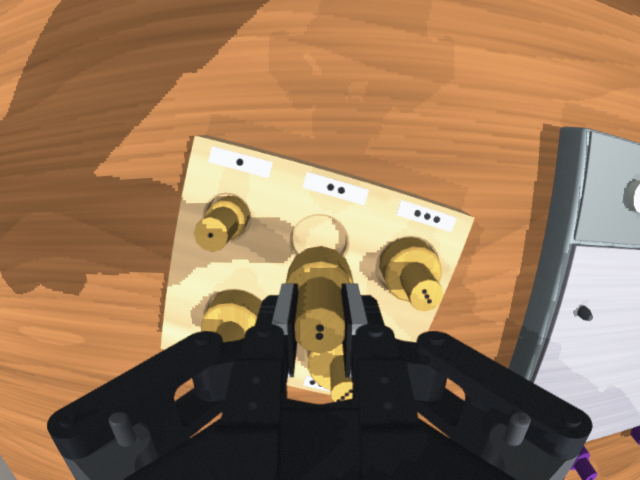

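{"op": "drive_tool", "data": {
  "rot": [
    [0,0,0],
    [0,0,0],
    [0,0,0],
    [0,0,0],
    [0,0,0],
    [0,0,0],
    [0,0,0]
  ],
  "translation": [
    [0,-0.0004,0.025],
    [0,-0.0004,0.048],
    [0,-0.0004,0.058],
    [0,-0.0004,0.063],
    [0,-0.0004,0.066],
    [0,-0.0004,0.068],
    [0,-0.0004,0.068]
  ],
  "jaw": [0.01,0.01,0.01,0.01,0.01,0.01,0.01]
}}

```text
clock: 28.85
position: [481.8, -327.5, 43.3]
orientation: [0.001, 0.0, 1.0, -0.001]
wrist_force: [-4.3, 3.3, 8.2]
gripper_width: 18.0
```

{"op": "drive_tool", "data": {
  "rot": [
    [0,0,0],
    [0,0,0],
    [0,0,0],
    [0,0,0],
    [0,0,0],
    [0,0,0],
    [0,0,0],
    [0,0,0]
  ],
  "translation": [
    [0,0,0],
    [0,0,0],
    [0,0,-0.04],
    [0,0,-0.1],
    [-0.04,0.01,-0.14],
    [-0.09,0.02,-0.18],
    [-0.13,0.027,-0.207],
    [-0.13,0.027,-0.207]
  ],
  "jaw": [0.038,0.038,0.038,0.038,0.04,0.05,0.05,0.05]
}}

```text
clock: 29.85
position: [614.4, -299.9, 249.9]
orientation: [0.002, -0.001, 1.0, -0.001]
wrist_force: [-0.6, 0.6, -1.7]
gripper_width: 50.2
```

```bash
python3 snap.py w15; python3 - <<'E'
from m1 import *
st,im=pickle.load(open("w15.pkl","rb")); C=campose("wrist",st)
save("w15c.png",im[0:250,150:520],2.1)
E
```

```text
[ 614.4 -299.9  249.9] 90.08868661488127 29.85 0.13669096245769966
```

View pics/w15c.png

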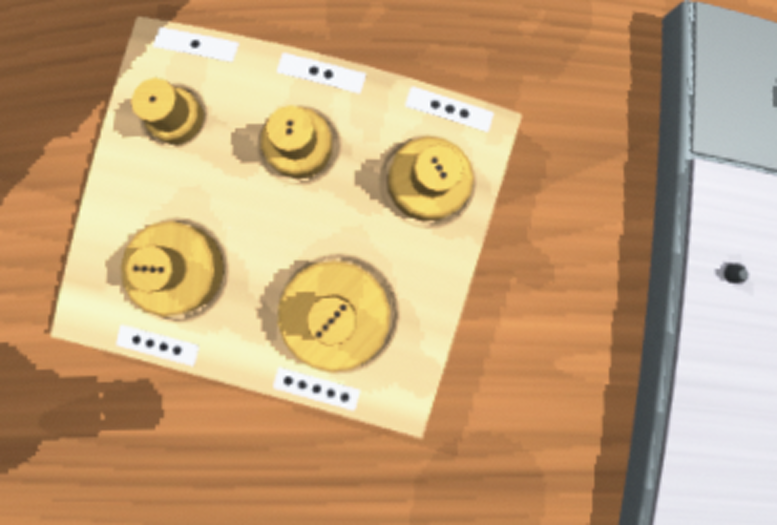

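All five weights are in their recesses in this crop. I'll take a second view on the way to the plate to triangulate their heights.

{"op": "drive_tool", "data": {
  "rot": [
    [0,0,0],
    [0,0,0],
    [0,0,0],
    [0,0,0],
    [0,0,0]
  ],
  "translation": [
    [0,0.05,0],
    [0,0.1,-0.02],
    [0,0.14,-0.03],
    [0,0.14,-0.03],
    [0,0.14,-0.03]
  ],
  "jaw": [0.05,0.05,0.05,0.05,0.05]
}}

```text
clock: 30.52
position: [610.5, -160.7, 277.4]
orientation: [-0.001, 0.001, 1.0, 0.0]
wrist_force: [-0.4, 0.0, -0.4]
gripper_width: 50.2
```

```bash
python3 snap.py w16; python3 - <<'E'
from m1 import *
st,im=pickle.load(open("w16.pkl","rb")); C2=campose("wrist",st)
s1,i1=pickle.load(open("w15.pkl","rb")); C1=campose("wrist",s1)
sl={1:(464.3,-386.8),2:(481.7,-327.3),3:(499.1,-267.8),4:(539.6,-385.9),5:(562.1,-309.1)}
px={1:(222.4,47.1),2:(288,60.5),3:(358.6,80),4:(221,128),5:(307,153.3)}
for n in sl:
    zt=13+49+3*n
    a,_=dots(i1,px[n],7); a,_=dots(i1,a,7)
    g=proj([[*sl[n],zt]],C2)[0]; b,_=dots(im,g,7); b,_=dots(im,b,7)
    P,e=tri([(C1[2],rays(a,C1)[0]),(C2[2],rays(b,C2)[0])])
    print(n,P.round(1),"exp z",zt,"res",round(e,1),(P[:2]-sl[n]).round(1),"plane1",(plane(a,zt,C1)[0][:2]-sl[n]).round(1),(plane(b,zt,C2)[0][:2]-sl[n]).round(1))
E
```

```text
[ 610.5 -160.7  277.4] 89.92289503511063 30.525 0.018890408284596028
1 [ 464.4 -386.4   65.1] exp z 65 res 0.0 [0.1 0.4] plane1 [0.1 0.4] [-0.   0.4]
2 [ 480.9 -327.8   68. ] exp z 68 res 0.1 [-0.8 -0.5] plane1 [-0.7 -0.5] [-0.9 -0.5]
3 [ 498.3 -267.1   71. ] exp z 71 res 0.0 [-0.8  0.7] plane1 [-0.8  0.7] [-0.8  0.7]
4 [ 538.6 -384.6   76.8] exp z 74 res 0.2 [-1.   1.3] plane1 [-0.8  0.6] [-1.2 -0.5]
5 [ 561.2 -310.5   74.4] exp z 77 res 0.7 [-0.9 -1.4] plane1 [-0.4 -1.4] [-1.8 -0.3]
```

View pics/w16.png

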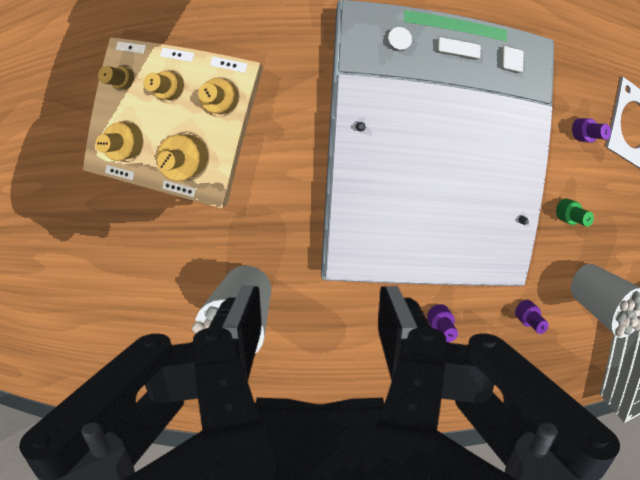

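The wrist view shows an empty deck with pins at (361,126) and (522,219) and all five weights in the rack. Triangulated tops of weights 1–3 are exact. Weights 4 and 5 are biased by the small dot window, so I'll re-check them later. Now for the plate, starting with the joint state and approach.

```bash
python3 - <<'E'
from m1 import *
st=monitor.read_state(); print(st['q'].round(3))
for f in ("w15","w16"):
    s,im=pickle.load(open(f+".pkl","rb")); C=campose("wrist",s)
    for n,sl in ((4,(539.6,-385.9)),(5,(562.1,-309.1))):
        g=proj([[*sl,62+3*n]],C)[0]; 
        for r in (8,9): b,_=dots(im,g,r); b,_=dots(im,b,r); print(f,n,r,b.round(1),(plane(b,62+3*n,C)[0][:2]-sl).round(1))
s,im=pickle.load(open("w16.pkl","rb"))
save("w16a.png",np.hstack([cv2.resize(im[100:200,80:220],None,fx=2.8,fy=2.8,interpolation=cv2.INTER_CUBIC),cv2.resize(im[110:145,345:380],(280,280),interpolation=cv2.INTER_CUBIC)]))
E
```

```text
[-0.465  0.222  0.311  1.661 -0.    -0.463]
w15 4 8 [220.5 127.7] [-0.9  0.1]
w15 4 9 [220.5 127.7] [-0.9  0.1]
w15 5 8 [308.8 150.6] [-1.7 -0.2]
w15 5 9 [308.8 150.6] [-1.7 -0.2]
w16 4 8 [101.7 143. ] [-1.2 -0.5]
w16 4 9 [101.7 143. ] [-1.2 -0.5]
w16 5 8 [165.6 160. ] [-0.8 -1.1]
w16 5 9 [165.4 160.3] [-0.6 -1.4]
```

View pics/w16a.png

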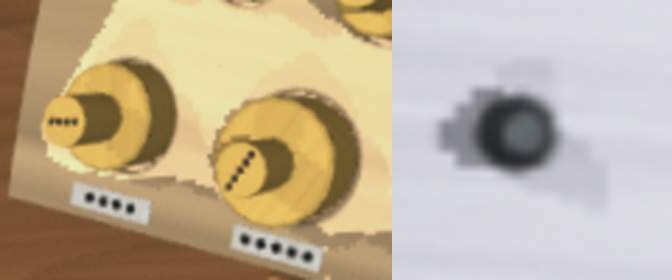

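{"op": "drive_tool", "data": {
  "rot": [
    [0,0,-6],
    [0,0,-12],
    [0,0,-18],
    [0,0,-24],
    [0,0,-30],
    [0,0,-36],
    [0,0,-42],
    [0,0,-48],
    [0,0,-54],
    [0,0,-60],
    [0,0,-66],
    [0,0,-72]
  ],
  "translation": [
    [0.009,0.05,0.003],
    [0.018,0.1,0.006],
    [0.027,0.15,0.009],
    [0.036,0.2,0.012],
    [0.045,0.25,0.015],
    [0.054,0.3,0.018],
    [0.062,0.35,0.021],
    [0.07,0.4,0.024],
    [0.08,0.45,0.027],
    [0.09,0.5,0.03],
    [0.095,0.55,0.033],
    [0.1,0.591,0.037]
  ],
  "jaw": [0.05,0.05,0.05,0.05,0.05,0.05,0.05,0.05,0.05,0.05,0.05,0.05]
}}

```text
clock: 32.08
position: [512.2, 431.5, 240.1]
orientation: [-0.001, -0.588, 0.809, 0.0]
wrist_force: [-0.1, 0.4, 0.5]
gripper_width: 50.0
```

{"op": "drive_tool", "data": {
  "rot": [
    [0,0,-5],
    [0,0,-5],
    [0,0,-5]
  ],
  "translation": [
    [0,0,0],
    [0,0,0],
    [0,0,0]
  ],
  "jaw": [0.05,0.05,0.05]
}}

```text
clock: 32.45
position: [512.5, 429.9, 240.9]
orientation: [-0.0, -0.621, 0.784, -0.0]
wrist_force: [-0.3, -0.6, 1.0]
gripper_width: 49.9
```

```bash
python3 snap.py w17; python3 -c "
from h import *
print(monitor.read_state()['q'].round(2))"
```

```text
[512.5 429.9 240.9] 166.75209932832684 32.45 0.005663545368348232
[ 0.5   0.33  0.37  1.61 -0.   -0.84]
```

View pics/w17.png

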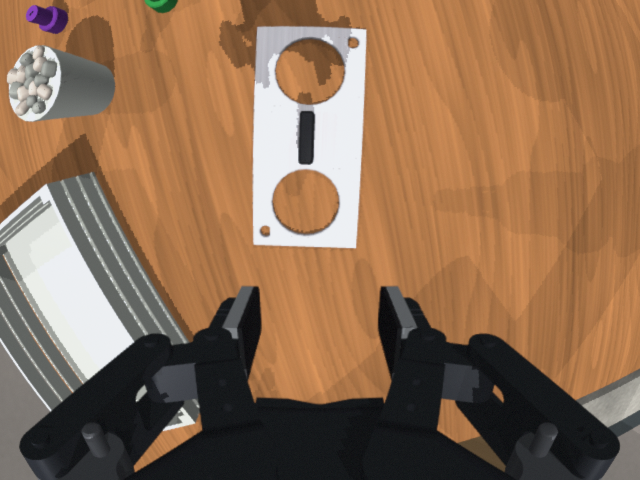

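The view shows the plate with locating holes at (353,43) and (265,231), cup openings at (310,70) and (306,202), and the black grip bar at (306,137).

```bash
cat > platefit.py <<'E'
from h import *
import pickle,sys
from scipy.optimize import least_squares
f=sys.argv[1]; z=float(sys.argv[2]); cx0,cy0=map(float,sys.argv[3:5]); half=160
st,im=pickle.load(open(f+".pkl","rb")); cp=campose("wrist",st)
x=np.arange(cx0+half,cx0-half,-.5); y=np.arange(cy0+half,cy0-half,-.5)
X,Y=np.meshgrid(x,y,indexing='ij'); uv=proj(np.c_[X.ravel(),Y.ravel(),np.full(X.size,z)],cp).astype(np.float32)
rec=cv2.remap(im,uv[:,0].reshape(X.shape),uv[:,1].reshape(X.shape),cv2.INTER_LINEAR)
h=cv2.cvtColor(rec,cv2.COLOR_RGB2HSV)
m=((h[:,:,2]>110)&(h[:,:,1]<70)).astype(np.uint8)*255
m=cv2.morphologyEx(m,cv2.MORPH_OPEN,np.ones((3,3)))
n,l,s,c=cv2.connectedComponentsWithStats(m); k=1+np.argmax(s[1:,4]); m=(l==k).astype(np.uint8)*255
toW=lambda c_,r_: np.array([cx0+half-.5*r_,cy0+half-.5*c_])
cs,hi=cv2.findContours(m,cv2.RETR_CCOMP,cv2.CHAIN_APPROX_NONE)
o=max(cs,key=cv2.contourArea); (a,b),(w,hh),an=cv2.minAreaRect(o); print("rect",toW(a,b),w/2,hh/2,an)
for q in cs:
    A=cv2.contourArea(q)
    if q is not o and A>150: (u,v),r=cv2.minEnclosingCircle(q); M=cv2.moments(q); print("hole",toW(M['m10']/M['m00'],M['m01']/M['m00']).round(1),"eqdia",round(2*np.sqrt(A/np.pi)/2,1))
save(f+"_rec.png",rec); 
E
python3 platefit.py w17 6 509 356
```

```text
rect [509.0166626  363.39143372] 231.29917907714844 111.34193420410156 15.340889930725098
hole [442.3 278.6] eqdia 11.0
hole [510.3 363.5] eqdia 32.5
hole [491.  297.8] eqdia 69.5
hole [526.7 428.2] eqdia 68.6
hole [575.7 447.7] eqdia 10.5
```

View pics/w17_rec.png

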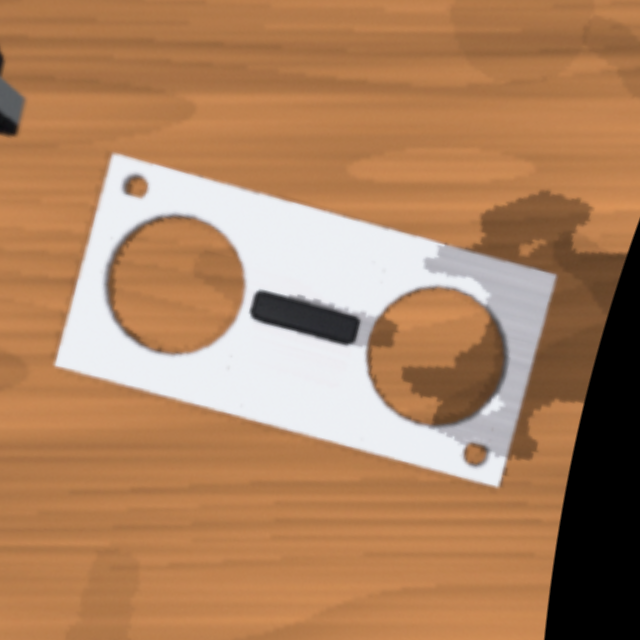

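{"op": "drive_tool", "data": {
  "rot": [
    [0,0,2.1],
    [0,0,2.1],
    [0,0,2.1],
    [0,0,2.1],
    [0,0,2.1]
  ],
  "translation": [
    [0.025,-0.004,0.04],
    [0.05,-0.008,0.08],
    [0.0657,-0.0119,0.12],
    [0.0657,-0.0119,0.14],
    [0.0657,-0.0119,0.14]
  ],
  "jaw": [0.05,0.05,0.05,0.05,0.05]
}}

```text
clock: 33.12
position: [508.1, 364.1, 100.5]
orientation: [-0.001, -0.607, 0.794, 0.0]
wrist_force: [-0.5, -0.3, 0.6]
gripper_width: 50.0
```

```bash
python3 snap.py w18; python3 - <<'E'
from h import *
import pickle
st,im=pickle.load(open("w18.pkl","rb")); C=campose("wrist",st)
t=np.radians(-15.4);ex=np.array([np.cos(t),np.sin(t)]);ey=np.array([-np.sin(t),np.cos(t)]);c=np.array([509,363.2])
P=[[*(c+a*7*ex+b*25*ey),42] for a,b in ((-1,-1),(-1,1),(1,1),(1,-1))]
print(proj(P,C).round(1).tolist())
v=im.copy()
for p in proj(P,C): cv2.circle(v,tuple(int(round(q)) for q in p),2,(255,0,0),-1)
save("w18c.png",v[120:400,150:490],2.2)
E
```

```text
[508.1 364.1 100.5] 164.80185539442257 33.125 0.055041917362041316
[[329.8, 214.2], [328.8, 296.2], [305.4, 296.1], [304.5, 214.2]]
```

View pics/w18c.png

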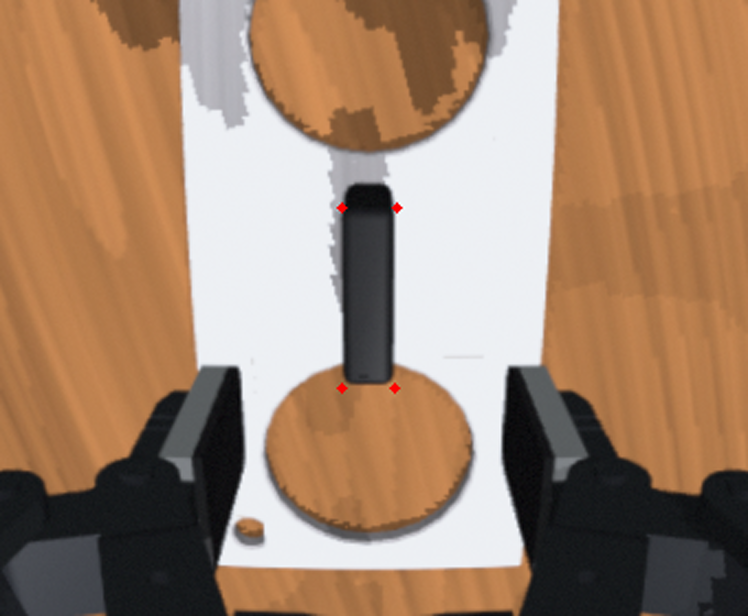

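The bar's projected corners (top at z=42) coincide with the image. Grasping the bar.

{"op": "drive_tool", "data": {
  "rot": [
    [0,0,0],
    [0,0,0],
    [0,0,0],
    [0,0,0],
    [0,0,0],
    [0,0,0],
    [0,0,0],
    [0,0,0]
  ],
  "translation": [
    [0.0006,-0.0011,0.03],
    [0.0006,-0.0011,0.065],
    [0.0006,-0.0011,0.085],
    [0.0006,-0.0011,0.087],
    [0.0006,-0.0011,0.087],
    [0.0006,-0.0011,0.087],
    [0.0006,-0.0011,0.087],
    [0.0006,-0.0011,0.087]
  ],
  "jaw": [0.05,0.05,0.05,0.05,0.004,0.004,0.004,0.004],
  "squeeze": 90
}}

```text
clock: 34.17
position: [510.6, 364.0, 16.2]
orientation: [0.001, -0.608, 0.794, -0.0]
wrist_force: [-1.1, -0.1, 7.3]
gripper_width: 12.5
```

{"op": "drive_tool", "data": {
  "rot": [
    [0,0,0],
    [0,0,0],
    [0,0,0],
    [0,0,0]
  ],
  "translation": [
    [0,0,-0.02],
    [0,0,-0.06],
    [0,0,-0.11],
    [0,0,-0.15]
  ],
  "jaw": [0.004,0.004,0.004,0.004]
}}

```text
clock: 34.67
position: [509.7, 363.5, 167.7]
orientation: [0.001, -0.608, 0.794, -0.0]
wrist_force: [0.4, 0.7, -4.1]
gripper_width: 12.3
```

```bash
python3 - <<'E'
from h import *
import pickle
S={"w16":[(361,126),(522,219)],"w8":[(180,175),(442,299)],"w10":[(266,93),(525,232)],"w13":[(107,105),(375,229)],"w2":[(249,135),(420,219)]}
rows=[]
for f,ps in S.items():
    im=pickle.load(open(f+".pkl","rb"))[1]
    t=[]
    for (u,v) in ps:
        c=cv2.resize(im[v-14:v+14,u-14:u+14],(224,224),interpolation=cv2.INTER_CUBIC); c=cv2.convertScaleAbs(c,alpha=1.8)
        t.append(c)
    rows.append(np.vstack(t))
save("pins.png",np.hstack(rows)[:, :1120])
g=np.hstack(rows); g=cv2.resize(g,(800,320)); save("pins.png",g)
E
```

```text
(no output)
```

View pics/pins.png

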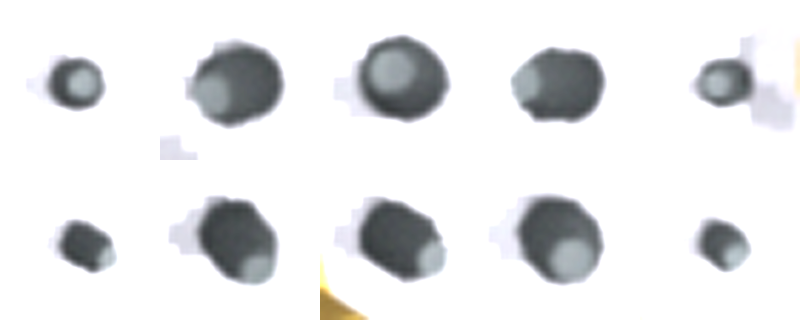

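The pin tips show as light discs. For example, in w10 pin 0 is near (264.6,91.6), and in w13 pin 1 is near (377.2,232.2). Triangulating across five views.

```bash
python3 - <<'E'
from h import *
import pickle
S={"w16":[(361,126),(522,219)],"w8":[(180,175),(442,299)],"w10":[(266,93),(525,232)],"w13":[(107,105),(375,229)],"w2":[(249,135),(420,219)]}
L={"w16":[(82,82),(107,97)],"w8":[(52,95),(99,110)],"w10":[(72,72),(111,97)],"w13":[(46,84),(93,99)],"w2":[(76,83),(95,96)]}
P=[]
for i in (0,1):
    rl=[]
    for f in S:
        if f in("w8","w10"): pass
        st,_=pickle.load(open(f+".pkl","rb")); C=campose("wrist",st)
        p=np.array(S[f][i])-14+(np.array(L[f][i])+.5)/5.714-.5
        rl.append((C[2],rays(p,C)[0])); print(i,f,plane(p,53,C)[0][:2].round(1))
    q,e=tri(rl); print("pin",i,q.round(1),round(e,1)); P.append(q[:2])
d=P[1]-P[0]; print(np.hypot(*d),np.degrees(np.arctan2(d[1],d[0]))-np.degrees(np.arctan2(200,84)),(P[0]+P[1])/2)
E
```

```text
0 w16 [ 533.8 -119.7]
0 w8 [ 533.7 -119.4]
0 w10 [ 534.  -119.5]
0 w13 [ 533.9 -119. ]
0 w2 [ 533.7 -119.4]
pin 0 [ 533.8 -119.6   52.1] 0.1
1 w16 [629.2  74.7]
1 w8 [629.   75.3]
1 w10 [628.9  74.8]
1 w13 [628.9  75.4]
1 w2 [629.2  75.1]
pin 1 [629.4  75.5  51.9] 0.2
217.26914812644216 -3.3099892196030964 [581.59302873 -22.04265403]
```

{"op": "drive_tool", "data": {
  "rot": [
    [0,0,-2],
    [0,0,-4],
    [0,0,-6],
    [0,0,-8],
    [0,0,-10],
    [0,0,-12.1],
    [0,0,-12.1],
    [0,0,-12.1],
    [0,0,-12.1],
    [0,0,-12.1],
    [0,0,-12.1],
    [0,0,-12.1]
  ],
  "translation": [
    [0.03,-0.0146,0],
    [0.07,-0.034,0],
    [0.115,-0.056,0],
    [0.16,-0.078,0],
    [0.205,-0.1,0],
    [0.25,-0.122,0],
    [0.295,-0.1435,0.0],
    [0.335,-0.163,0.01],
    [0.3528,-0.1716,0.03],
    [0.3528,-0.1716,0.05],
    [0.3528,-0.1716,0.055],
    [0.3528,-0.1716,0.055]
  ],
  "jaw": [0.004,0.004,0.004,0.004,0.004,0.004,0.004,0.004,0.004,0.004,0.004,0.004]
}}

```text
clock: 36.17
position: [582.5, -20.6, 109.1]
orientation: [-0.0, -0.689, 0.725, 0.0]
wrist_force: [0.1, 0.9, -3.8]
gripper_width: 12.3
```

```bash
python3 snap.py w19;python3 -c "
from h import *
s=monitor.read_state();print(s['position'],s['q'].round(2),s['wrist_force'],s['gripper_width'])"
```

```text
[582.5 -20.6 109.1] 177.04281776152686 36.175 0.02180137236368836
[582.98345038 -20.87708349 109.73973749] [-0.26  0.07 -0.16  1.34  0.   -1.78] [ 0.83002992 -0.61559279 -3.47354345] 12.21719566787656
```

View pics/w19.png

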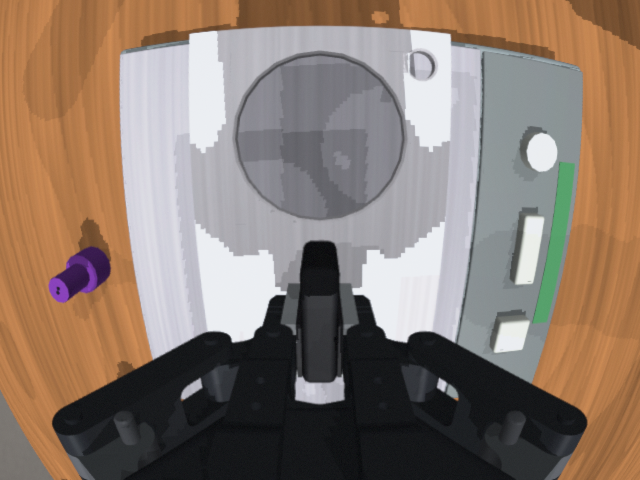

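The plate is over the deck. The near hole is at (422,66), cup opening centre at (320,135), and pin 0 is not yet visible below. Now I'll measure the plate in the hand.

```bash
cat > inhand.py <<'E'
from h import *
import pickle,sys
f=sys.argv[1]; zt=float(sys.argv[2]); hole=tuple(map(float,sys.argv[3:5])); cup=tuple(map(float,sys.argv[5:7]))
st,im=pickle.load(open(f+".pkl","rb")); C=campose("wrist",st)
g=cv2.GaussianBlur(cv2.cvtColor(im,cv2.COLOR_RGB2GRAY),(3,3),0)
def circ(c0,r0,tol):
    # rim points in the image (bright outside->dark inside), cast to z=zt, circle fit
    P0=plane(c0,zt,C)[0]; pts=[]
    for t in np.linspace(0,2*np.pi,180,endpoint=False):
        rr=np.arange(r0-tol,r0+tol,.25); Q=np.c_[P0[0]+rr*np.cos(t),P0[1]+rr*np.sin(t),np.full(len(rr),zt)]
        uv=proj(Q,C).astype(np.float32); v=cv2.remap(g,uv[None,:,0],uv[None,:,1],cv2.INTER_LINEAR)[0].astype(float)
        d=np.diff(v); k=np.argmax(d)
        if d[k]>4: pts.append(Q[k,:2])
    pts=np.array(pts)
    for _ in range(6):
        o=pts.mean(0); p=pts-o; M=np.c_[p,np.ones(len(p))]; s=np.linalg.lstsq(M,(p**2).sum(1),rcond=None)[0]
        c=s[:2]/2; R0=np.sqrt(s[2]+c@c); e=np.abs(np.hypot(*(p-c).T)-R0); pts=pts[e<max(2.2*np.median(e),.4)]
    return c+o,R0,len(pts)
h,rh,nh=circ(hole,6.25,2.5); c,rc,nc=circ(cup,35,5)
print("hole",h.round(1),"dia",round(2*rh,1),nh,"cup",c.round(1),"dia",round(2*rc,1),nc)
d=c-h; L=np.hypot(*d); yaw=np.degrees(np.arctan2(d[1],d[0]))-np.degrees(np.arctan2(32,42))
print("dist",L.round(1),"exp 52.8; yaw",yaw.round(2))
t=np.radians(yaw); ctr=c+68*np.array([-np.sin(t),np.cos(t)]); print("centre",ctr.round(1),"tcp",st['position'].round(1),"toolyaw-180",yawof(st)-180)
E
for z in 95 99 103; do python3 inhand.py w19 $z 422 66 320 135; done
```

```text
hole [ 534.5 -119.5] dia 12.8 130 cup [578.6 -90.2] dia 72.0 142
dist 52.9 exp 52.8; yaw -3.74
centre [583.  -22.4] tcp [582.5 -20.6 109.1] toolyaw-180 -2.9571822384731377
hole [ 535.7 -118.8] dia 12.5 131 cup [578.7 -90.3] dia 70.2 141
dist 51.6 exp 52.8; yaw -3.78
centre [583.2 -22.4] tcp [582.5 -20.6 109.1] toolyaw-180 -2.9571822384731377
hole [ 536.8 -118.1] dia 12.1 130 cup [578.6 -90.3] dia 68.4 133
dist 50.2 exp 52.8; yaw -3.73
centre [583.  -22.5] tcp [582.5 -20.6 109.1] toolyaw-180 -2.9571822384731377
```

{"op": "drive_tool", "data": {
  "rot": [
    [0,0,-0.4],
    [0,0,-0.4],
    [0,0,-0.4],
    [0,0,-0.4],
    [0,0,-0.4]
  ],
  "translation": [
    [0,0.0014,0.01],
    [0,0.0014,0.025],
    [0,0.0014,0.034],
    [0,0.0014,0.036],
    [0,0.0014,0.036]
  ],
  "jaw": [0.004,0.004,0.004,0.004,0.004]
}}

```text
clock: 36.85
position: [581.6, -21.9, 73.2]
orientation: [0.0, -0.691, 0.723, 0.0]
wrist_force: [0.0, -0.2, -3.5]
gripper_width: 12.6
```

```bash
python3 snap.py w20; python3 - <<'E'
from h import *
import pickle
st,im=pickle.load(open("w20.pkl","rb"))
a=cv2.resize(im[30:110,380:460],(480,480),interpolation=cv2.INTER_CUBIC); save("w20h.png",a)
C=campose("wrist",st); print(proj([[533.8,-119.4,53],[533.8,-119.4,40],[577.5,-90.1,62],[577.5,-90.1,40]],C))
E
python3 inhand.py w20 62 422 66 320 135
```

```text
[581.6 -21.9  73.2] 177.3517006762995 36.85 0.009972111316262406
[[417.36381157  70.93815915]
 [410.387304    74.92703657]
 [321.24344724 138.53292632]
 [320.96335227 137.50605705]]
hole [ 534.3 -120.6] dia 11.5 119 cup [577.9 -91.5] dia 70.7 133
dist 52.5 exp 52.8; yaw -3.54
centre [582.1 -23.6] tcp [581.6 -21.9  73.2] toolyaw-180 -2.6482993237005132
```

View pics/w20h.png

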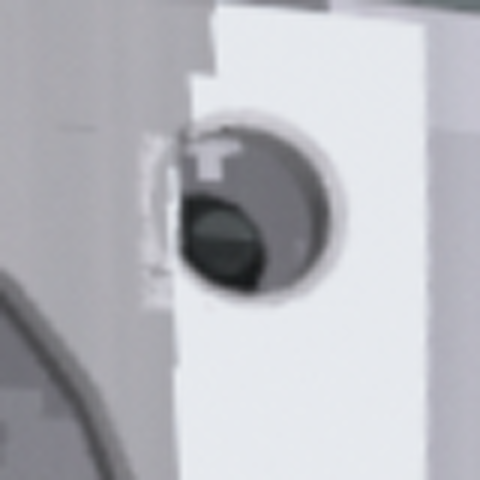

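Pin 0's tip is visible inside the hole at (417,69.5). The hole rim is centred near (422,64.5), and the parallax agrees to about 1 mm. I'll correct slightly and lower.

{"op": "drive_tool", "data": {
  "rot": [
    [0,0,-0.2],
    [0,0,-0.2],
    [0,0,-0.2],
    [0,0,-0.2],
    [0,0,-0.2]
  ],
  "translation": [
    [-0.0009,0.0005,0.002],
    [-0.0009,0.0005,0.005],
    [-0.0009,0.0005,0.008],
    [-0.0009,0.0005,0.01],
    [-0.0009,0.0005,0.01]
  ],
  "jaw": [0.004,0.004,0.004,0.004,0.004]
}}

```text
clock: 37.52
position: [581.3, -21.1, 63.2]
orientation: [0.0, -0.692, 0.722, -0.0]
wrist_force: [1.4, -0.8, -5.1]
gripper_width: 12.4
```

{"op": "drive_tool", "data": {
  "rot": [
    [0,0,0],
    [0,0,0],
    [0,0,0],
    [0,0,0]
  ],
  "translation": [
    [0,0,0.002],
    [0,0,0.004],
    [0,0,0.0055],
    [0,0,0.0055]
  ],
  "jaw": [0.004,0.004,0.004,0.004]
}}

```text
clock: 38.02
position: [581.3, -21.0, 57.8]
orientation: [0.0, -0.692, 0.722, -0.0]
wrist_force: [2.6, -1.4, -2.4]
gripper_width: 12.3
```

```bash
python3 snap.py w21; python3 - <<'E'
from h import *
import pickle
st,im=pickle.load(open("w21.pkl","rb")); print(st['wrist_force'],st['torque'])
a=cv2.resize(im[20:240,200:480],None,fx=2.5,fy=2.5,interpolation=cv2.INTER_CUBIC); save("w21h.png",a)
E
```

```text
[581.3 -21.   57.8] 177.5443539255878 38.025 0.002480506094480516
[ 2.64018283 -1.37970575 -2.38926619] [-0.23300551 -0.67150749 -0.33150658]
```

View pics/w21h.png

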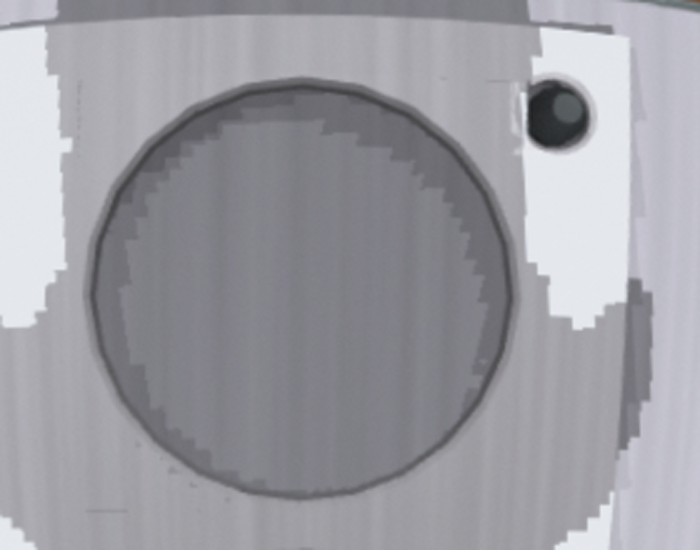

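{"op": "drive_tool", "data": {
  "rot": [
    [0,0,0.2],
    [0,0,0.2],
    [0,0,0.2],
    [0,0,0.2]
  ],
  "translation": [
    [0,-0.0004,0.001],
    [0,-0.0004,0.002],
    [0,-0.0004,0.0025],
    [0,-0.0004,0.0025]
  ],
  "jaw": [0.004,0.004,0.004,0.004]
}}

```text
clock: 38.58
position: [581.4, -20.9, 56.3]
orientation: [-0.0, -0.691, 0.723, -0.0]
wrist_force: [-3.3, 0.3, 6.8]
gripper_width: 12.5
```

{"op": "drive_tool", "data": {
  "rot": [
    [0,0,0],
    [0,0,0],
    [0,0,0],
    [0,0,0],
    [0,0,0],
    [0,0,0],
    [0,0,0]
  ],
  "translation": [
    [0,0,0],
    [0,0,0],
    [0,0,0],
    [0,0,-0.03],
    [0,0,-0.08],
    [0,0,-0.12],
    [0,0,-0.12]
  ],
  "jaw": [0.045,0.045,0.045,0.045,0.045,0.045,0.045]
}}

```text
clock: 39.45
position: [583.4, -21.4, 179.2]
orientation: [0.002, -0.691, 0.723, -0.003]
wrist_force: [0.2, 0.0, -0.9]
gripper_width: 45.0
```

```bash
python3 snap.py w22; python3 - <<'E'
from h import *
import pickle
st,im=pickle.load(open("w22.pkl","rb")); C=campose("wrist",st)
t=np.radians(-3.32);R2=np.array([[np.cos(t),-np.sin(t)],[np.sin(t),np.cos(t)]]);c=np.array([581.4,-22.2])
for p in [(-42,-100),(42,100),(0,-68),(0,68)]: print(p,proj([[*(c+R2@p),46]],C).round(1))
im2=snapshot("top");save("top22.png",im2[190:340,270:410],5.5)
E
```

```text
[583.4 -21.4 179.2] 177.36162678402286 39.45 0.06915358155397215
(-42, -100) [[381.7  93.3]]
(42, 100) [[272.7 335.7]]
(0, -68) [[323.9 134.4]]
(0, 68) [[321.6 303.9]]
```

View pics/w22.png

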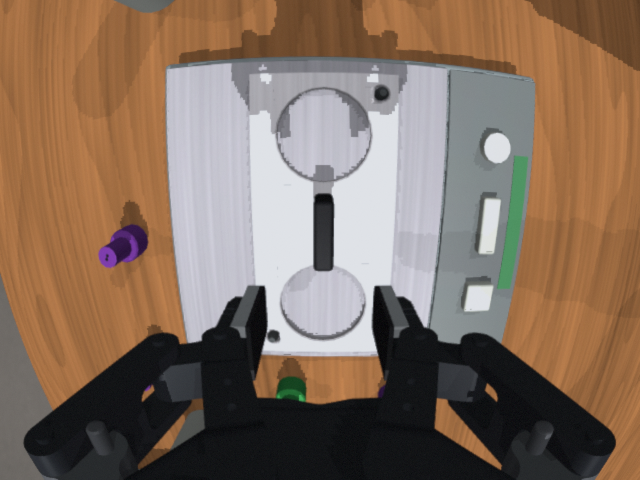

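View pics/top22.png

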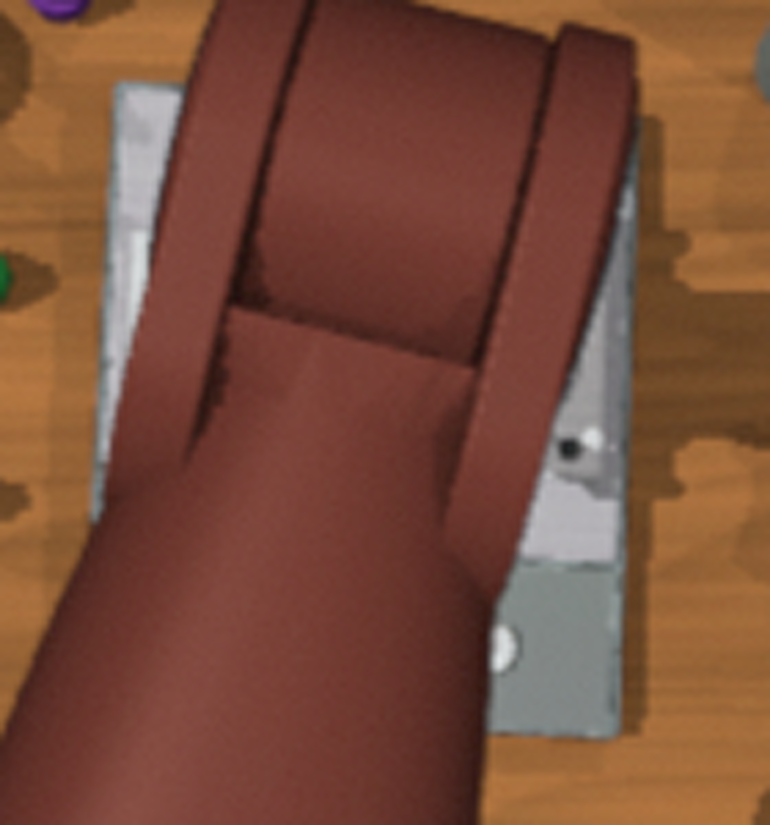

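The plate lies over both pins, seen at (382,93) and (273,336), where predicted. A close crop next to confirm it is flush at both ends.

```bash
python3 - <<'E'
from h import *
import pickle
st,im=pickle.load(open("w22.pkl","rb"))
a=cv2.resize(im[60:125,345:420],(450,390),interpolation=cv2.INTER_CUBIC);b=cv2.resize(im[300:365,235:310],(450,390),interpolation=cv2.INTER_CUBIC)
save("w22h.png",cv2.resize(np.hstack([a,b]),(800,346)))
E
for z in 46; do python3 inhand.py w22 $z 381.7 93.3 323.9 134.4; done
```

```text
hole [ 534.2 -120. ] dia 11.3 115 cup [577.8 -90.1] dia 70.7 152
dist 52.8 exp 52.8; yaw -2.89
centre [581.3 -22.2] tcp [583.4 -21.4 179.2] toolyaw-180 -2.63837321597714
```

View pics/w22h.png

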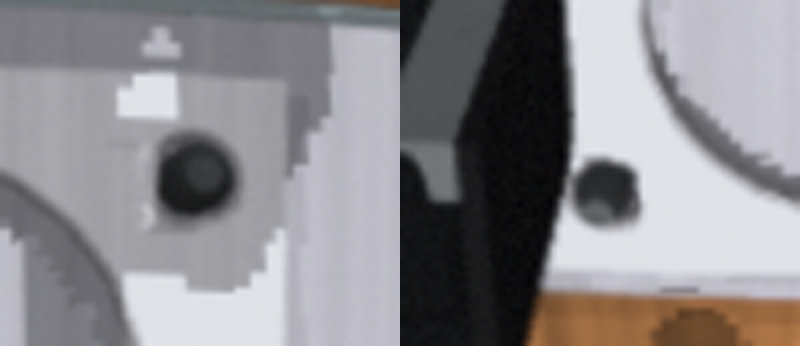

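Both pins stand centred in their holes and the plate centre measures (581.3,-22.2), matching the deck centre. Next I'll measure the keys precisely and take a second view for the plate height.

```bash
cat > keys.py <<'E'
from h import *
import pickle,sys
def keypx(im,seeds):
    hsv=cv2.cvtColor(im,cv2.COLOR_RGB2HSV); m=((hsv[:,:,1]<16)&(hsv[:,:,2]>200)).astype(np.uint8)
    n,l,s,c=cv2.connectedComponentsWithStats(m); return [(c[l[v,u]],s[l[v,u],4]) for u,v in seeds]
if __name__=="__main__":
    st,im=pickle.load(open("w22.pkl","rb")); C=campose("wrist",st)
    for k,(u,a) in zip(("round","bar","sq"),keypx(im,[(497,147),(490,226),(478,295)])): print(k,u.round(1),a,plane(u,46,C)[0].round(1))
E
python3 keys.py
```

```text
round [497.  147.6] 590 [440.4 -79.3  46. ]
bar [489.5 225.3] 772 [444.2 -15.6  46. ]
sq [478.2 297.8] 589 [448.2  49.8  46. ]
```

{"op": "drive_tool", "data": {
  "rot": [
    [0,0,0],
    [0,0,0],
    [0,0,0],
    [0,0,0],
    [0,0,0]
  ],
  "translation": [
    [-0.05,0.03,0],
    [-0.09,0.06,0],
    [-0.09,0.09,0],
    [-0.09,0.09,0],
    [-0.09,0.09,0]
  ],
  "jaw": [0.02,0,0,0,0]
}}

```text
clock: 40.17
position: [495.8, 73.0, 174.4]
orientation: [-0.0, -0.69, 0.723, 0.0]
wrist_force: [-0.2, -0.8, 0.3]
gripper_width: 0.1
```

```bash
python3 snap.py w23
```

```text
[495.8  73.  174.4] 177.3388176765192 40.175 0.018975060746255584
```

View pics/w23.png

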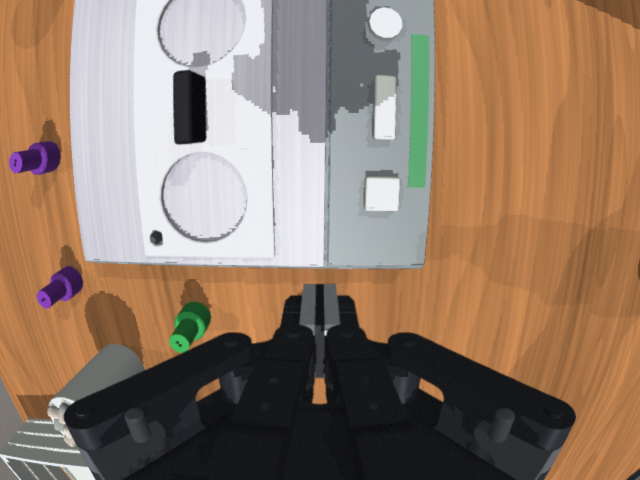

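```bash
python3 - <<'E'
import sys
sys.argv=["x","w23","46","156","238","204","196"]
exec(open("inhand.py").read().split("h,rh,nh=")[0])
for z in (43,46,49):
    zt=z; print(z,[ (a.round(1),round(2*b,1),n) for a,b,n in [circ((204,196),35,5)]], "expect 585.3 45.7 dia 70")
st,im=pickle.load(open("w22.pkl","rb")); C=campose("wrist",st); g=cv2.GaussianBlur(cv2.cvtColor(im,cv2.COLOR_RGB2GRAY),(3,3),0)
for z in (43,46,49):
    zt=z; print(z,[ (a.round(1),round(2*b,1),n) for a,b,n in [circ((322,303),35,5)]])
E
python3 - <<'E'
import sys; sys.path.insert(0,'.')
import os; os.chdir('.')
from keys import *
st,im=pickle.load(open("w23.pkl","rb")); C=campose("wrist",st)
for k,(u,a) in zip(("round","bar","sq"),keypx(im,[(386,22),(387,120),(382,195)])): print(k,u.round(1),a,plane(u,46,C)[0].round(1))
E
```

```text
43 [(array([585. ,  46.1]), np.float64(71.0), 110)] expect 585.3 45.7 dia 70
46 [(array([583.9,  45.5]), np.float64(70.4), 113)] expect 585.3 45.7 dia 70
49 [(array([582.9,  45. ]), np.float64(69.5), 108)] expect 585.3 45.7 dia 70
43 [(array([584.6,  46.9]), np.float64(70.9), 132)]
46 [(array([584.6,  45.4]), np.float64(70.2), 147)]
49 [(array([584.5,  43.9]), np.float64(69.3), 134)]
round [385.6  22.2] 765 [440.1 -79.1  46. ]
bar [385.3 119. ] 778 [444.   -5.6  46. ]
sq [382.  194.2] 1064 [447.7  50.2  46. ]
```

Plate height is consistent with flush: both views agree best at z≈46 for its top. Moving over the round key at (440.3,-79.2).

{"op": "drive_tool", "data": {
  "rot": [
    [0,0,0],
    [0,0,0],
    [0,0,0],
    [0,0,0],
    [0,0,0],
    [0,0,0]
  ],
  "translation": [
    [0.05,0.016,0.01],
    [0.1,0.032,0.03],
    [0.15,0.048,0.06],
    [0.1546,0.0483,0.09],
    [0.1546,0.0483,0.104],
    [0.1546,0.0483,0.104]
  ],
  "jaw": [0,0,0,0,0,0]
}}

```text
clock: 40.98
position: [440.1, -78.6, 70.6]
orientation: [-0.0, -0.691, 0.723, 0.001]
wrist_force: [0.1, 0.6, -0.2]
gripper_width: 0.2
```

```bash
python3 snap.py w24; python3 -c "
from h import *
s=monitor.read_state();print(s['position'],s['q'].round(2),s['wrist_force'])"
```

```text
[440.1 -78.6  70.6] 177.3702452617142 40.975 0.031059913974992436
[440.72182673 -78.71918814  71.64416112] [-0.47 -0.35 -0.61  1.31  0.   -2.  ] [ 0.18514774 -0.88341265  0.66203342]
```

View pics/w24.png

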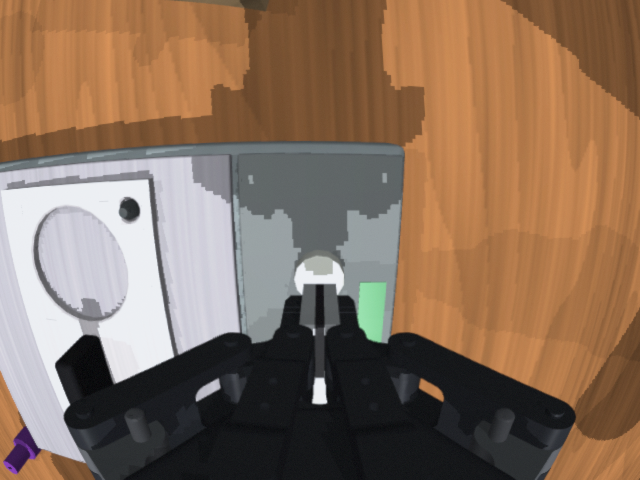

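The fingertips are centred over the round key at (320,275). Pressing.

{"op": "drive_tool", "data": {
  "rot": [
    [0,0,0],
    [0,0,0],
    [0,0,0],
    [0,0,0],
    [0,0,0],
    [0,0,0]
  ],
  "translation": [
    [0,0,0.01],
    [0,0,0.022],
    [0,0,0.026],
    [0,0,0.029],
    [0,0,0.031],
    [0,0,0.031]
  ],
  "jaw": [0,0,0,0,0,0]
}}

```text
clock: 41.78
position: [440.4, -79.0, 40.4]
orientation: [0.0, -0.691, 0.723, 0.0]
wrist_force: [-1.7, 2.6, 4.3]
gripper_width: 0.2
```

{"op": "drive_tool", "data": {
  "rot": [
    [0,0,0],
    [0,0,0],
    [0,0,0]
  ],
  "translation": [
    [0,0,0.001],
    [0,0,0.001],
    [0,0,0.001]
  ],
  "jaw": [0,0,0]
}}

```text
clock: 42.15
position: [440.5, -79.1, 39.9]
orientation: [0.0, -0.691, 0.723, -0.0]
wrist_force: [-4.3, 3.7, 8.9]
gripper_width: 0.0
```

The round key is fully down: the force jumped past 5 N at the stop. Lifting off and moving to the square key.

{"op": "drive_tool", "data": {
  "rot": [
    [0,0,0],
    [0,0,0],
    [0,0,0],
    [0,0,0],
    [0,0,0],
    [0,0,0],
    [0,0,0]
  ],
  "translation": [
    [0,0,-0.015],
    [0,0,-0.031],
    [-0.04,0,-0.031],
    [-0.085,-0.001,-0.031],
    [-0.1293,-0.0014,-0.031],
    [-0.1293,-0.0014,-0.031],
    [-0.1293,-0.0014,-0.031]
  ],
  "jaw": [0,0,0,0,0,0,0]
}}

```text
clock: 43.02
position: [448.1, 49.7, 71.0]
orientation: [0.0, -0.691, 0.723, -0.0]
wrist_force: [-0.6, -0.4, 0.1]
gripper_width: -0.2
```

```bash
python3 snap.py w25; python3 - <<'E'
from h import *
import pickle
st,im=pickle.load(open("w25.pkl","rb")); save("w25c.png",im[100:400,120:520],2)
E
```

```text
[448.1  49.7  71. ] 177.3853767584461 43.025 0.025361899112943537
```

View pics/w25c.png

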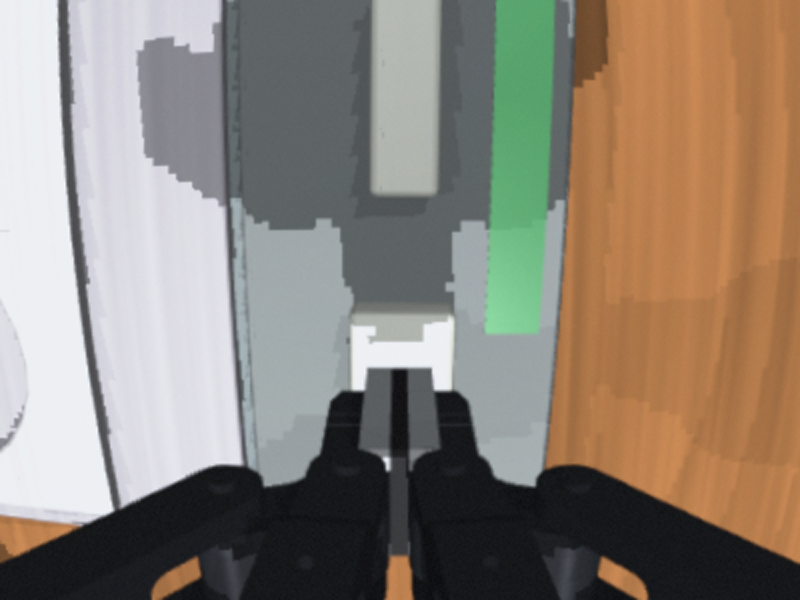

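The tips are centred over the square key, at crop (400,350). Pressing.

{"op": "drive_tool", "data": {
  "rot": [
    [0,0,0],
    [0,0,0],
    [0,0,0],
    [0,0,0],
    [0,0,0],
    [0,0,0],
    [0,0,0]
  ],
  "translation": [
    [0,0,0.01],
    [0,0,0.022],
    [0,0,0.026],
    [0,0,0.029],
    [0,0,0.0315],
    [0,0,0.032],
    [0,0,0.032]
  ],
  "jaw": [0,0,0,0,0,0,0]
}}

```text
clock: 43.95
position: [447.6, 49.8, 39.6]
orientation: [-0.0, -0.691, 0.723, -0.0]
wrist_force: [-9.1, -1.0, 17.3]
gripper_width: -0.1
```

The square key is fully down. On to the bar key.

{"op": "drive_tool", "data": {
  "rot": [
    [0,0,0],
    [0,0,0],
    [0,0,0],
    [0,0,0],
    [0,0,0],
    [0,0,0]
  ],
  "translation": [
    [0,0,-0.015],
    [0,0,-0.031],
    [0.035,0,-0.031],
    [0.0645,0.0006,-0.031],
    [0.0645,0.0006,-0.031],
    [0.0645,0.0006,-0.031]
  ],
  "jaw": [0,0,0,0,0,0]
}}

```text
clock: 44.7
position: [444.3, -14.1, 69.7]
orientation: [0.0, -0.69, 0.723, -0.0]
wrist_force: [0.4, 0.1, 0.3]
gripper_width: -0.2
```

```bash
python3 snap.py w26; python3 - <<'E'
from h import *
import pickle
st,im=pickle.load(open("w26.pkl","rb")); save("w26c.png",im[100:400,120:520],2)
E
```

```text
[444.3 -14.1  69.7] 177.3380087756415 44.7 0.013980442789509981
```

View pics/w26c.png

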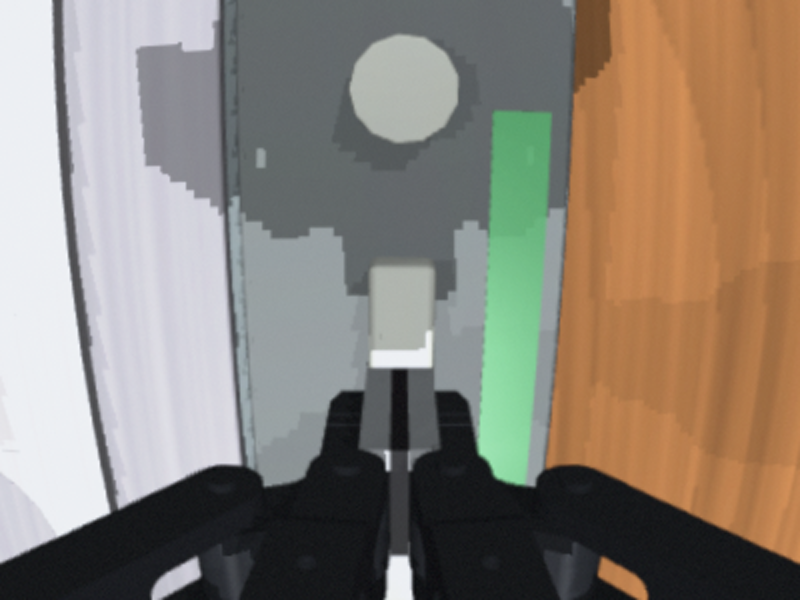

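{"op": "drive_tool", "data": {
  "rot": [
    [0,0,0],
    [0,0,0],
    [0,0,0],
    [0,0,0],
    [0,0,0],
    [0,0,0],
    [0,0,0]
  ],
  "translation": [
    [0,0,0.01],
    [0,0,0.022],
    [0,0,0.026],
    [0,0,0.029],
    [0,0,0.0305],
    [0,0,0.031],
    [0,0,0.031]
  ],
  "jaw": [0,0,0,0,0,0,0]
}}

```text
clock: 45.62
position: [443.9, -14.0, 39.6]
orientation: [0.0, -0.691, 0.723, 0.0]
wrist_force: [-9.3, 4.7, 18.0]
gripper_width: 0.4
```

The bar key is fully down. Lifting clear for a final inspection.

{"op": "drive_tool", "data": {
  "rot": [
    [0,0,0],
    [0,0,0],
    [0,0,0],
    [0,0,0],
    [0,0,0],
    [0,0,0],
    [0,0,0],
    [0,0,0]
  ],
  "translation": [
    [0,0,-0.02],
    [0,0,-0.06],
    [0,-0.03,-0.11],
    [0,-0.06,-0.16],
    [0,-0.09,-0.21],
    [0,-0.11,-0.26],
    [0,-0.11,-0.27],
    [0,-0.11,-0.27]
  ],
  "jaw": [0,0,0,0,0,0,0,0]
}}

```text
clock: 46.62
position: [554.2, -19.6, 308.2]
orientation: [0.0, -0.691, 0.723, -0.0]
wrist_force: [-0.6, 0.5, -1.1]
gripper_width: -0.3
```

```bash
python3 snap.py w27; python3 - <<'E'
from h import *
im=snapshot("scene"); save("scene27.png",im[120:380,90:520],1.85)
E
```

```text
[554.2 -19.6 308.2] 177.35467788566518 46.625 0.05653408778249387
```

View pics/w27.png

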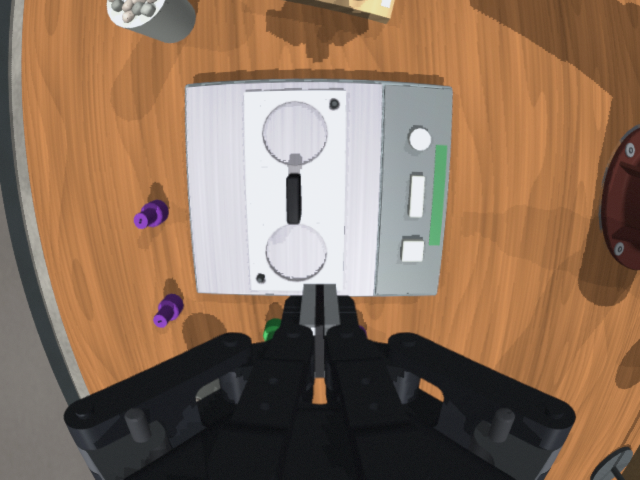

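View pics/scene27.png

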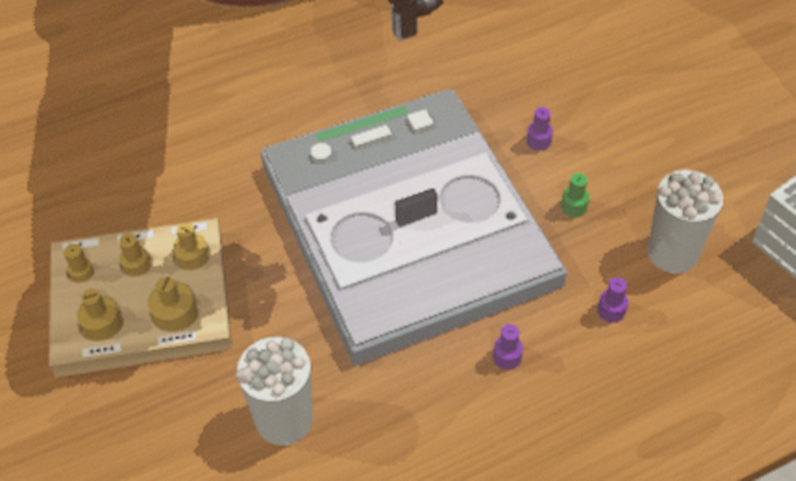

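Both views show the plate on the pins, all keys up and the weights in the rack. I'll take a final numeric check of the rack and plate from a shifted view.

{"op": "drive_tool", "data": {
  "rot": [
    [0,0,0],
    [0,0,0],
    [0,0,0],
    [0,0,0],
    [0,0,0],
    [0,0,0]
  ],
  "translation": [
    [0.05,0,0],
    [0.1,0,0],
    [0.15,0,0],
    [0.18,0,0],
    [0.18,0,0],
    [0.18,0,0]
  ],
  "jaw": [0,0,0,0,0,0]
}}

```text
clock: 47.48
position: [545.2, -198.5, 307.4]
orientation: [-0.0, -0.691, 0.723, 0.001]
wrist_force: [-0.4, 0.7, 0.6]
gripper_width: 0.2
```

```bash
python3 snap.py w28; python3 - <<'E'
from m1 import *
sl={1:(464.3,-386.8),2:(481.7,-327.3),3:(499.1,-267.8),4:(539.6,-385.9),5:(562.1,-309.1)}
st,im=pickle.load(open("w28.pkl","rb")); C=campose("wrist",st)
for n in sl:
    zt=62+3*n; g=proj([[*sl[n],zt]],C)[0]; b,_=dots(im,g,7); b,_=dots(im,b,7); print(n,g.round(1),b.round(1),(plane(b,zt,C)[0][:2]-sl[n]).round(1))
t=np.radians(-3.32);R2=np.array([[np.cos(t),-np.sin(t)],[np.sin(t),np.cos(t)]]);c=np.array([581.4,-22.2])
print(proj([[*(c+R2@p),46] for p in [(-42,-100),(0,-68)]],C))
E
python3 inhand.py w27 46 334 104 295 133
```

```text
[ 545.2 -198.5  307.4] 177.352848448723 47.475 0.01784781352271975
1 [388.3  20. ] [388.4  20.6] [-0.1  0.6]
2 [375.4  73.5] [376.3  73.2] [-1.  -0.4]
3 [361.2 130.9] [361.9 131.6] [-0.7  0.7]
4 [315.6  19.1] [316.6  18.5] [-1.1 -0.7]
5 [296.4  92.6] [298.1  92.3] [-1.7 -0.3]
[[331.99951663 262.27754127]
 [296.07205882 287.08634275]]
hole [ 534.  -119.7] dia 10.7 123 cup [577.6 -89.6] dia 70.5 111
dist 53.0 exp 52.8; yaw -2.74
centre [580.9 -21.7] tcp [554.2 -19.6 308.2] toolyaw-180 -2.6453221143348173
```

View pics/w28.png

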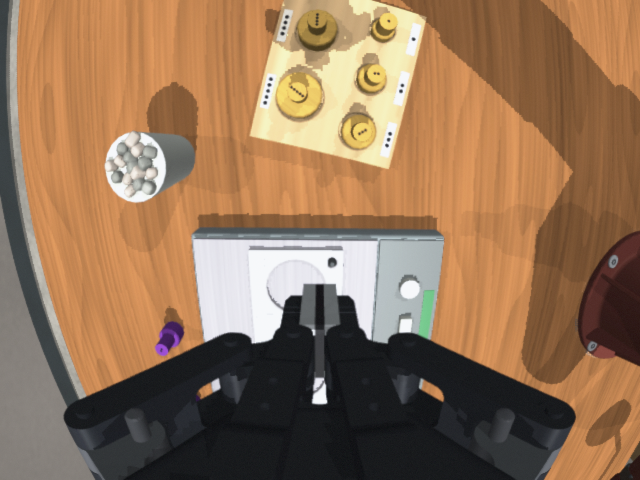

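The rack holds all five weights within 2 mm of their slot centres, and the plate centre is within 1 mm. Handing in.

```bash
python3 -c "
from bench import ctrl,monitor
print(monitor.read_state()['clock']); print(ctrl.hand_in())"
```

```text
47.525
the job is handed in; nothing more can be done
None
```

The job is handed in at about 47.5 s, with every step carried out in order; no verdict was reported. All five brass weights are in their recesses, the plate is on the pins, and the round, square and bar keys were each pressed and released in that order. The decoy weights were never handled, and both cups were upright and showed no visible move.

**Weights:** in the last view each weight was within about 2 mm of its slot centre. Triangulated top heights for weights 1–3 matched fully seated to 0.1 mm. For weights 4 and 5 the heights came out up to 3 mm off, because my dot detection was clipped for them. Their seating is judged instead from contact force at the floor (seen on both), horizontal position and appearance.

**Plate:** its centre was within about 0.7 mm of deck centre and about 0.6° off the pin line, with both pins standing in the holes. The top measured about 46 mm above the table, which means flush, but that height is only good to about 1 mm.

**Keys:** each was pressed to its stop, with the force rising above 5 N (8.9, 17.3 and 18.0 N). All three were up again in the final views, and the arm was clear of everything.

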